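Hang a rinsed find up to drain over its drip tray

TASK

The bronze find in the wire basket has just been rinsed and must drain. First set the white drip tray on the upper end of the drying stand's sloping roller lane so that it runs down and rests square against the stop under the hook; then hang the basket by its wire handle in the hook above it, level and still, with the find left in it. Do not tip the basket or push the things standing round about.

Things in the scene. Friction and masses are not known exactly. Their poses are not given: they have to be found in the camera images.
- stand: Drying stand, fixed: grey base plate 325 x 150 x 8 mm, sloping roller lane, steel post with hook. Origin on the desk top under the hook's seat; x points (level) down the lane, away from the robot, to the post; y across the lane, z up. Yaw within 0.3 rad of the world's. Post: 14 mm thick, 88 mm past the origin, 272 mm high.
- lane_home (a point): On the roller plane, 30 mm above the stand's origin: the centre of the tray's underside lies here when it rests against the stop. The plane falls 10 degrees (0.1745 rad) towards the stand's +x. Rollers turn freely: a tray let go runs down by itself. Side guides: 96 mm apart inside, 10 mm above the rollers. Stop plate: 56 mm past this point, 16 mm above the rollers.
- lane_top (a point): On the roller plane, 145 mm up the slope from lane_home: a good place for the centre of the tray's underside when setting it on the lane, clear of the hook. The lane's upper end lies 65 mm farther up.
- hook_seat (a point): 262 mm above the stand's origin: where the centre of the handle wire's apex lies when it hangs in the hook (upper face of the seat 3 mm lower). The hook is an 8 mm round bar that runs level from the post at z = 266 mm (centre) towards the robot (stand's -x), dips into a U here and turns up into a tip.
- hook_tip (a point): Free end of the hook, the centre of its round end: 22 mm before hook_seat (stand's -x), 272 mm above the desk (its top at 276 mm). The handle must pass over it.
- tray: White plastic drip tray, open, 110 (x) x 86 (y) x 22 mm, 0.16 kg, with a bridge-shaped grip over its middle: a bar 76 mm long along x, 12 mm thick in y, 34 to 56 mm above the underside, on two legs. Origin: centre of the underside, z up. Same either way round. Starts on the desk, yaw within 0.5 rad of the world's.
- basket: Open stainless wire basket, 80 (x) x 104 (y) x 42 mm, 0.24 kg, starting on the desk, yaw within 0.5 rad. Fixed 6 mm wire handle in its y-z plane: up the ends at y = +-52 mm to z = 113 mm, sloping to the apex at z = 135 mm. On it a black grip 14 (x) x 28 (y) mm, z = 136 to 190 mm. Origin: centre of the underside. Same either way round. Hangs with its y across the lane.
- basket_apex (a point): Centre of the handle wire at its apex, 135 mm above the basket's underside; the space below it is free down to the basket's rim at 42 mm.
- find: Flat green-brown bronze plate with a stem, 36 x 82 x 8 mm, 60 g, lying loose on the basket's floor. Origin at the centre of its underside.
- mug: White mug with dots, 82 x 114 x 91 mm, a bystander behind the basket and tray; origin under its middle.
- dish: Petri dish, 60 mm across, 12 mm high, a bystander left of the stand; origin under its middle.
There are look-alikes about, which are no part of the job. What is shaped like the tray but green is not meant.

How it is judged:
By the outcome, as a careful person would: the job done as asked, in the order asked, and still so for the second after the job is handed in, with the robot touching nothing.
It also fails if it takes over 67 s, if anything falls off the work surface, if the arm or the gripper's body presses on something with over 40 N, if the wrist force passes 120 N, or if a joint passes its speed limit or range.

ROBOT

A 6-joint arm with a two-finger parallel gripper is mounted at the origin on a cart in front of the work surface, level with it; the furniture and walls round the work are solid. World frame = base frame: x ahead of the robot, y to its left, z up, the work surface at z = 0. Lengths are in m, angles in rad, forces in N, time in s.
With the tool pointing down it reaches from about 0.225 to 0.875 m from the base axis. Payload 3.4 kg.
Tool frame: the origin (TCP) lies at the very end of the fingers, on their centre line; the grasp point (between the pads) lies manip.pinch_z behind it (manip.pinch_z is the distance from the TCP to the grasp point, in m); z points along the fingers, y is the direction in which the jaws open and shut (so a half turn about z gives the same grasp; the last joint's range is limited). The gripper opens to 85 mm and grips with 20 to 120 N. Pads are 22 mm wide; open, the fingers measure 114 mm over their backs; the gripper's body (76 mm by 85 mm) begins 54 mm behind the grasp point. The pads swing forward as they close: fully open they stand 13 mm farther back than shut.
Start: joints at [1.011, 0.276, 1.505, -0, 1.361, -0.121], TCP at [0.244, 0.521, 0.231] pointing down, gripper open.
Joint ranges: [-2.89, 2.89], [-0.75, 2.08], [0.22, 2.7], [-1.18, 4.32], [0.11, 2.71], [-2.7, 2.7]. Speed limits (rad/s): [2.57, 2.57, 3.14, 3.14, 3.14, 3.14].

INTERFACE

Orientations are given as a unit quaternion [w, x, y, z].
In Python, from rig import manip, imaging, workorder gives the robot as it stands.
- The arm moves only by the tool apply_moves, never from a script. Its argument "moves" is one flat list of numbers, 7 for each row, row after row: the finger opening in m, from 0 to 0.0854, then the shift along the tool's x, y, z in m, then the turn, a rotation vector about the tool's x, y, z in rad. In form: [jaw, tx, ty, tz, rx, ry, rz, jaw, tx, ty, tz, rx, ry, rz, ...]. A call has exactly 8 rows; each row shifts and turns the pose as measured when the row begins, along the tool's axes as they then stand; what a row does not reach is not made up. A row lasts 1/12 s, in which the tool goes at most 41.7 mm and 7.16 degrees, less where a joint would pass 70% of its speed; a pose out of reach is approached as far as the arm can. A call with a gripper value outside its range is refused whole. The fingers move at their own pace and stop on an object; "newtons" is the grip in N (left out, the last holds). Time passes only in rows, so rows that do not move let the fingers close, or fill a call up. It gives the time, the measured TCP pose, the force and the opening at its end, in the units of the state.
- manip.get_state(): the state, without advancing time (a new reading comes with each control period).
- imaging.get_image(name): name is "scene" or "side" or "wrist"; returns a dict with "image" (420x560x3 uint8, red, green, blue), "range_z" (420x560 float32, m along the optical axis (not along the pixel's ray), 0 where there is no reading), "fx", "fy", "cx", "cy" (pixels), "R" (3x3) and "t" (3): a world point X has camera coordinates R X + t. Camera axes: x right, y down, z forward; pixel columns grow to the right and rows downward; lengths in m; the calibration is good to about 2 mm. A picture is of the moment at which its call begins.
- workorder.sign_off(): hands the job in, once; it reports no verdict.
The state is a dict: "clock": time; "qpos": joint angles; "qd": joint speeds; "effort": joint torques, N m; "position": TCP position; "ee_rot": TCP orientation; "contact_force": force on the tool from outside, world axes, zero at the start; "moment": the same for the moment, N m; "width": finger opening in m.
Only numpy, scipy, OpenCV 4.12 (cv2) and the standard library are available. Lean on these libraries where they do the work, as an engineer would, in place of code of your own. Each camera call takes 0.05 s, during which the arm holds its last target.

## Working session

There is one attempt and no reset: what is moved stays moved. The work goes in short steps, Python scripts to look and compute and a tool call to move; the robot and the scene stay as the last step left them, time stands still between calls to the robot, and variables do not carry over. Pictures are saved under pics/ and viewed, and the job is handed in when it is done.

Besides the shell and the picture viewer there is one more tool, called after "Emit:" by a JSON object that holds its "method" and its "body". apply_moves: Moves the arm, as the interface text tells. Its arguments: {"type":"object","properties":{"moves":{"type":"array"},"newtons":{"type":"number"}},"required":["moves"]}

```bash
ls; mkdir -p pics; python3 - <<'E'
from rig import manip, imaging
import cv2,numpy as np
print(manip.get_state(), manip.pinch_z)
for n in ["scene","side","wrist"]:
    d=imaging.get_image(n); cv2.imwrite(f"pics/a_{n}.png",d["image"][:,:,::-1]); np.savez(f"pics/a_{n}.npz",**d)
    print(n,d["fx"],d["cx"],d["cy"],d["R"],d["t"])
E
```

```text
pics
{'clock': 0.0, 'qpos': array([ 1.01099514e+00,  2.76619497e-01,  1.50616910e+00,  1.27285137e-05,
        1.36068586e+00, -1.20984353e-01]), 'qd': array([-0.00128204,  0.00031397, -0.00045841, -0.00113458, -0.00086957,
       -0.0012364 ]), 'effort': array([ 2.13787753e-03, -4.16780806e+01, -2.45812440e+01,  2.45971989e-05,
        1.07050900e-02,  1.96408777e-06]), 'position': array([0.24400374, 0.52006495, 0.23041141]), 'ee_rot': array([-3.19992797e-04,  2.17653467e-01,  9.76025657e-01, -8.84838153e-04]), 'contact_force': array([-0.56211533, -1.15518567,  0.57354238]), 'moment': array([-0.01112168,  0.0020797 ,  0.02929165]), 'width': 0.08543048187859031} 0.0187
scene 386.0916431653829 286.2472017001936 209.2971299501504 [[ 0.77649964 -0.62981672 -0.01947327]
 [-0.44351706 -0.52433664 -0.72688631]
 [ 0.4475946   0.57306368 -0.68648168]] [-0.39429889  0.37922465  1.17894605]
side 399.70248293280133 279.2119800434648 205.99095067257173 [[-9.97470680e-01  7.10784442e-02  3.11379327e-04]
 [ 3.18344650e-02  4.50653317e-01 -8.92131243e-01]
 [-6.35516248e-02 -8.89864845e-01 -4.51776215e-01]] [0.54352014 0.11083167 1.31419505]
wrist 306.6052333080729 280.8396757400058 213.15519306383555 [[ 4.24758051e-01  9.05306889e-01 -1.86416101e-04]
 [ 8.68981677e-01 -4.07656979e-01  2.80511375e-01]
 [ 2.53872887e-01 -1.19311457e-01 -9.59850683e-01]] [-0.57456994 -0.03491276  0.37840479]
```

View pics/a_scene.png

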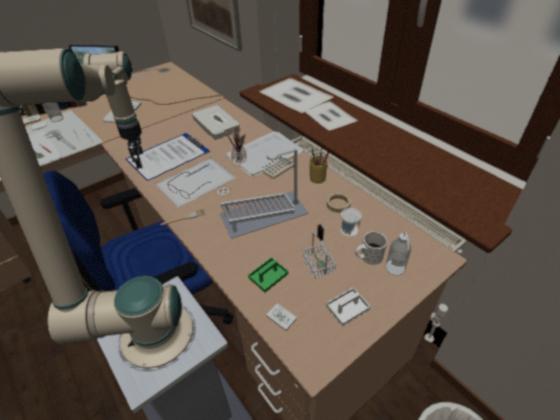

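View pics/a_side.png

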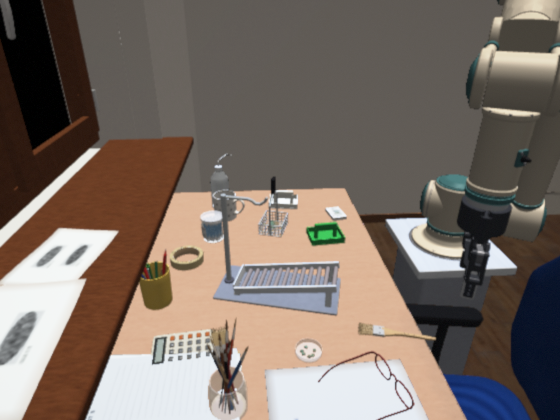

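View pics/a_wrist.png

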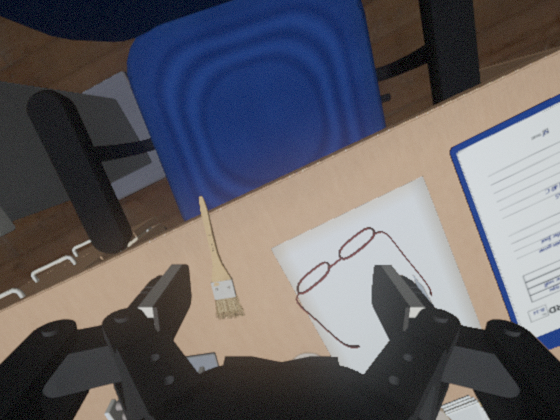

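The scene view shows the white tray at about (348,306), the green look-alike at (268,274), the basket at (319,262) and the stand at (262,212) with its post top near (296,152). I'll take enlarged crops next.

```bash
cat > h.py <<'E'
import numpy as np,cv2
def load(n): return dict(np.load(f"pics/{n}.npz"))
def bp(d,u,v,z=None):
    z=d["range_z"][int(round(v)),int(round(u))] if z is None else z
    c=np.array([(u-d["cx"])/d["fx"]*z,(v-d["cy"])/d["fy"]*z,z]); return d["R"].T@(c-d["t"])
def plane(d,u,v,h):
    r=d["R"].T@np.array([(u-d["cx"])/d["fx"],(v-d["cy"])/d["fy"],1]); o=-d["R"].T@d["t"]
    return o+r*(h-o[2])/r[2]
def proj(d,X):
    c=d["R"]@np.asarray(X,float)+d["t"]; return d["fx"]*c[0]/c[2]+d["cx"],d["fy"]*c[1]/c[2]+d["cy"]
def tri(obs):
    A=np.zeros((3,3));b=np.zeros(3)
    for d,u,v in obs:
        r=d["R"].T@np.array([(u-d["cx"])/d["fx"],(v-d["cy"])/d["fy"],1]);r/=np.linalg.norm(r);o=-d["R"].T@d["t"]
        P=np.eye(3)-np.outer(r,r);A+=P;b+=P@o
    return np.linalg.solve(A,b)
def cloud(d):
    v,u=np.mgrid[0:420,0:560];z=d["range_z"]
    c=np.stack([(u-d["cx"])/d["fx"]*z,(v-d["cy"])/d["fy"]*z,z],-1); return (c-d["t"])@d["R"]
def crop(d,x0,y0,w,h,k,out):
    im=cv2.resize(d["image"][y0:y0+h,x0:x0+w],None,fx=k,fy=k,interpolation=cv2.INTER_CUBIC)[:,:,::-1].copy()
    for i in range(0,w,10): cv2.putText(im,str(x0+i),(i*k,8),0,.3,(0,0,255),1); cv2.line(im,(i*k,10),(i*k,14),(0,0,255),1)
    for i in range(0,h,10): cv2.putText(im,str(y0+i),(0,i*k+3),0,.3,(0,0,255),1)
    cv2.imwrite(out,im)
E
python3 - <<'E'
from h import *
s=load("a_scene");d=load("a_side")
crop(s,210,140,110,100,7,"pics/c1.png")
crop(s,240,215,140,115,5,"pics/c2.png")
crop(d,205,180,150,130,5,"pics/c3.png")
C=cloud(s)
for n,u,v in [("tray",348,306),("green",268,274),("basket",319,262),("stand",262,212),("post",296,152),("mug",374,248),("mug2",350,222)]: print(n,C[v,u].round(3))
E
```

```text
tray [ 0.514 -0.305  0.004]
green [ 0.396 -0.038  0.001]
basket [ 0.559 -0.119  0.012]
stand [0.541 0.189 0.041]
post [0.695 0.167 0.264]
mug [ 0.698 -0.236  0.088]
mug2 [ 0.731 -0.094  0.081]
```

View pics/c1.png

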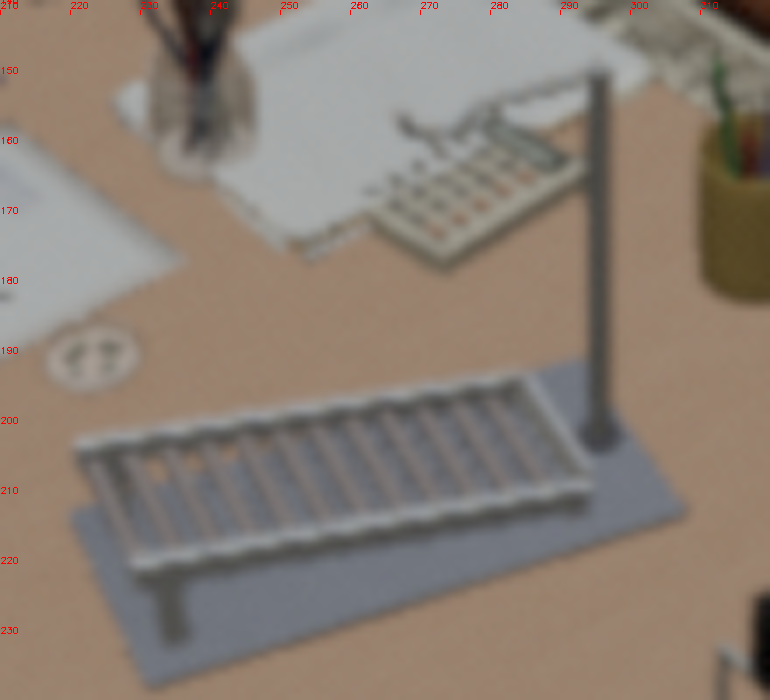

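View pics/c2.png

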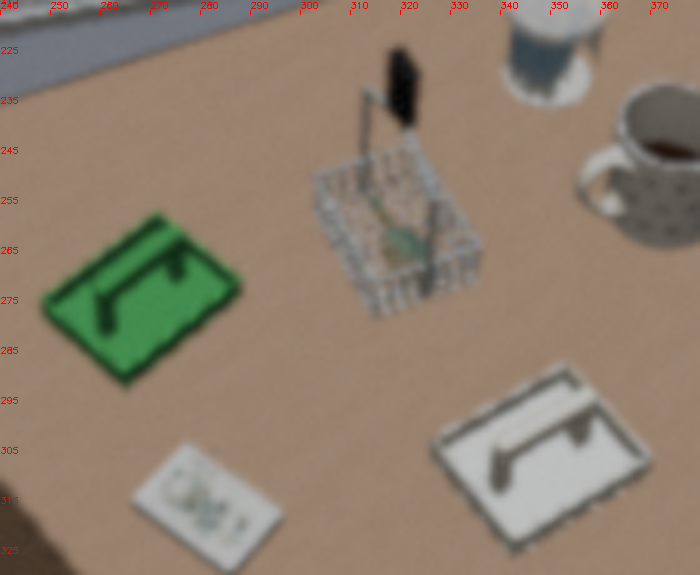

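View pics/c3.png

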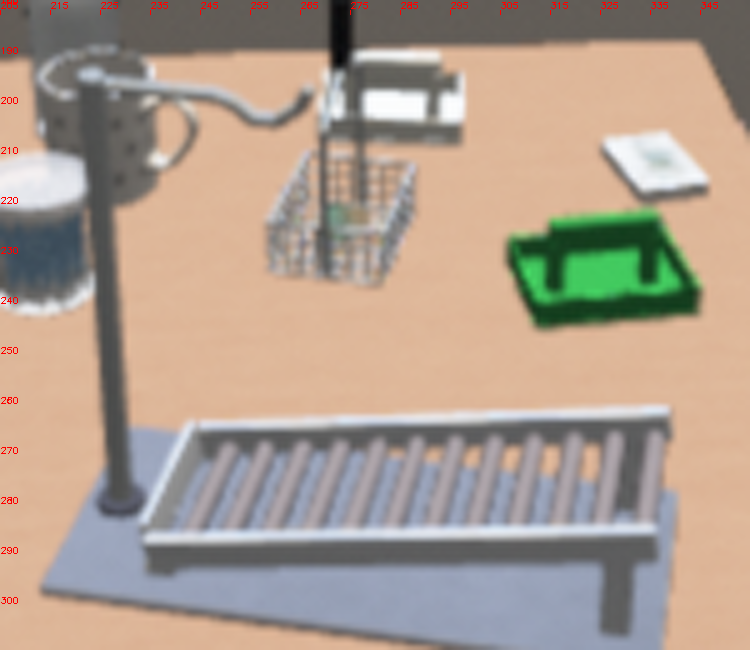

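```bash
python3 - <<'E'
from h import *
s=load("a_scene");d=load("a_side")
print("plate", [plane(s,*p,.008).round(4) for p in [(231.4,237.9),(307.9,213.1),(220.7,213.6),(293.1,191)]])
print("posttop",tri([(s,295.6,150.5),(d,223,195)]))
print("tip",tri([(s,267.3,156.8),(d,266.2,198.4)]))
print("posttop pl",plane(s,295.6,150.5,.272),plane(d,223,195,.272),"tip",plane(s,267.3,156.8,.272),plane(d,266.2,198.4,.272))
# side: plate corners
print("plate side",[plane(d,*p,.008).round(4) for p in [(213.3,298.3),(232,265.5),(340.3,278)]])
# tray rim corners (top z=.022)
print("tray", [plane(s,*p,.022).round(4) for p in [(326.8,303.7),(353,288),(370.3,307.8)]], plane(s,343,325,0.0))
print("bar",plane(s,339,304.5,.056),plane(s,357.5,294.5,.056))
print("bar side",plane(d,276.5,191,.056),plane(d,293,191,.056))
print("basket rim",[plane(s,*p,.042).round(4) for p in [(303.3,251),(321.5,244),(336,264),(315,273)]])
print("grip top",plane(s,320,225.5,.19),"grip bot",plane(s,320.3,240,.136))
C=cloud(s)
for (u0,u1,v0,v1,lo,hi,n) in [(315,328,222,242,.14,.2,"grip"),(320,375,283,330,.045,.06,"bar")]:
    P=C[v0:v1,u0:u1].reshape(-1,3);m=(P[:,2]>lo)&(P[:,2]<hi);P=P[m];print(n,len(P),P.mean(0),P.min(0),P.max(0))
    if n=="bar":
        w=np.linalg.svd(P[:,:2]-P[:,:2].mean(0))[2][0];print(np.arctan2(w[1],w[0]))
P=C.reshape(-1,3)
E
```

```text
plate [array([0.388 , 0.1791, 0.008 ]), array([0.6959, 0.0946, 0.008 ]), array([0.4275, 0.3177, 0.008 ]), array([0.7374, 0.2366, 0.008 ])]
posttop [0.69774043 0.17187267 0.26668037]
tip [0.59216154 0.20415763 0.2697116 ]
posttop pl [0.69284834 0.16599789 0.272     ] [0.69677058 0.18326791 0.272     ] tip [0.59152082 0.20177333 0.272     ] [0.59150226 0.20999712 0.272     ]
plate side [array([0.7348, 0.2512, 0.008 ]), array([0.6912, 0.1078, 0.008 ]), array([0.3872, 0.1893, 0.008 ])]
tray [array([ 0.4592, -0.2638,  0.022 ]), array([ 0.5655, -0.2752,  0.022 ]), array([ 0.5531, -0.3611,  0.022 ])] [ 0.45591635 -0.3411135   0.        ]
bar [ 0.46924849 -0.30439319  0.056     ] [ 0.53871722 -0.31547292  0.056     ]
bar side [ 0.53392913 -0.29941001  0.056     ] [ 0.47127897 -0.29498825  0.056     ]
basket rim [array([ 0.5333, -0.0646,  0.042 ]), array([ 0.6042, -0.0816,  0.042 ]), array([ 0.5804, -0.1792,  0.042 ]), array([ 0.5006, -0.1617,  0.042 ])]
grip top [ 0.56010937 -0.11274033  0.19      ] grip bot [ 0.55335928 -0.12472258  0.136     ]
grip 90 [ 0.55374717 -0.12207342  0.17062258] [ 0.54677399 -0.13377382  0.14013246] [ 0.56780634 -0.10470727  0.19196218]
bar 106 [ 0.5073468  -0.30911317  0.0528682 ] [ 0.47192768 -0.3179527   0.04520819] [ 0.54570051 -0.29931919  0.05870416]
3.013350081013172
```

```bash
cat > pl.py <<'E'
import sys,numpy as np
from scipy.spatial.transform import Rotation as Ro, Slerp
from rig import manip
def Rt(yaw,tilt=0):  # yaw: world direction of minus tool x (i.e. object's x); tilt: pitch of object x downward
    x=-np.array([np.cos(yaw)*np.cos(tilt),np.sin(yaw)*np.cos(tilt),-np.sin(tilt)])
    z=-np.array([np.cos(yaw)*np.sin(tilt),np.sin(yaw)*np.sin(tilt),np.cos(tilt)])
    return np.stack([x,np.cross(z,x),z],1)
def st():
    s=manip.get_state();q=s["ee_rot"];return s,np.array(s["position"]),Ro.from_quat([q[1],q[2],q[3],q[0]])
def go(target,yaw,tilt=0,n=8,start=None):
    s,p,R=st()
    if start is not None: p,R=start
    R1=Ro.from_matrix(Rt(yaw,tilt));sl=Slerp([0,1],Ro.concatenate([R,R1]))
    ps=[p+(np.array(target)-p)*i/n for i in range(n+1)]
    for i in range(n):
        A=sl(i/n);B=sl((i+1)/n)
        print(np.round(A.inv().apply(ps[i+1]-ps[i])*1000,1),np.round((A.inv()*B).as_rotvec(),3))
    return np.array(target),R1
def show():
    s,p,R=st();m=R.as_matrix();print("t",s["clock"],"p",p.round(4),"yaw",round(np.arctan2(-m[1,0],-m[0,0]),4),"z",m[:,2].round(4),"F",np.round(s["contact_force"],1),"w",round(s["width"],4),"q",s["qpos"].round(2))
E
python3 - <<'E'
from pl import *
from h import load
show(); d=load("a_wrist")
s,p,R=st(); c=-d["R"].T@d["t"]; print("cam in tool",R.inv().apply(c-p), "axes cam z in tool",R.inv().apply(d["R"][2]))
np.save("camtool.npy",np.r_[R.inv().apply(c-p)])
print("go stand view"); go([.42,.21,.31],-.267,0,9)
E
```

```text
t 0.15 p [0.2441 0.5202 0.2306] yaw -0.4388 z [-8.0e-04 -1.2e-03 -1.0e+00] F [ 0.6 -0.   0.1] w 0.0852 q [ 1.01  0.28  1.51  0.    1.36 -0.12]
cam in tool [ 0.07267291 -0.00018319 -0.14224901] axes cam z in tool [-0.28068747  0.00119106  0.95979848]
go stand view
[-32.3 -22.9  -8.8] [-0.    -0.    -0.019]
[-31.9 -23.5  -8.8] [-0.    -0.    -0.019]
[-31.4 -24.1  -8.8] [-0.    -0.    -0.019]
[-31.  -24.7  -8.8] [-0.    -0.    -0.019]
[-30.5 -25.3  -8.8] [-0.    -0.    -0.019]
[-30.  -25.9  -8.8] [-0.    -0.    -0.019]
[-29.5 -26.4  -8.8] [-0.    -0.    -0.019]
[-29.  -27.   -8.8] [-0.    -0.    -0.019]
[-28.5 -27.6  -8.8] [-0.    -0.    -0.019]
```

Emit:
{"method": "apply_moves", "body": {"moves": [0.0854,-0.032,-0.024,-0.009,0,0,-0.02,0.0854,-0.032,-0.024,-0.009,0,0,-0.02,0.0854,-0.032,-0.025,-0.009,0,0,-0.02,0.0854,-0.031,-0.025,-0.009,0,0,-0.02,0.0854,-0.031,-0.026,-0.009,0,0,-0.02,0.0854,-0.03,-0.026,-0.009,0,0,-0.02,0.0854,-0.03,-0.027,-0.009,0,0,-0.02,0.0854,-0.029,-0.027,-0.009,0,0,-0.03]}}

```text
clock: 0.82
position: [0.401, 0.2399, 0.2984]
ee_rot: [-0.004, 0.122, 0.992, -0.003]
contact_force: [1.4, 0.5, 0.6]
width: 0.0853
```

```bash
python3 - <<'E'
from pl import *
import cv2
from rig import imaging
show()
n="wrist";d=imaging.get_image(n); cv2.imwrite(f"pics/b_{n}.png",d["image"][:,:,::-1]); np.savez(f"pics/b_{n}.npz",**d)
show()
E
```

```text
t 0.8167 p [0.401  0.2399 0.2984] yaw -0.2453 z [-0.0091 -0.0042 -0.9999] F [1.4 0.5 0.6] w 0.0853 q [ 0.39  0.08  1.59 -0.    1.48 -0.94]
t 0.8667 p [0.4064 0.2334 0.3001] yaw -0.2501 z [-0.0016 -0.0111 -0.9999] F [ 2.7 -3.4  0.8] w 0.0857 q [ 0.38  0.08  1.58 -0.01  1.48 -0.94]
```

View pics/b_wrist.png

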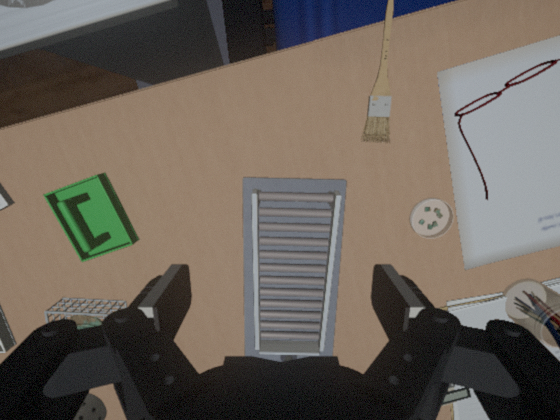

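```bash
python3 - <<'E'
from h import *
crop(load("b_wrist"),230,165,130,200,4,"pics/c4.png")
E
```

```text
(no output)
```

View pics/c4.png

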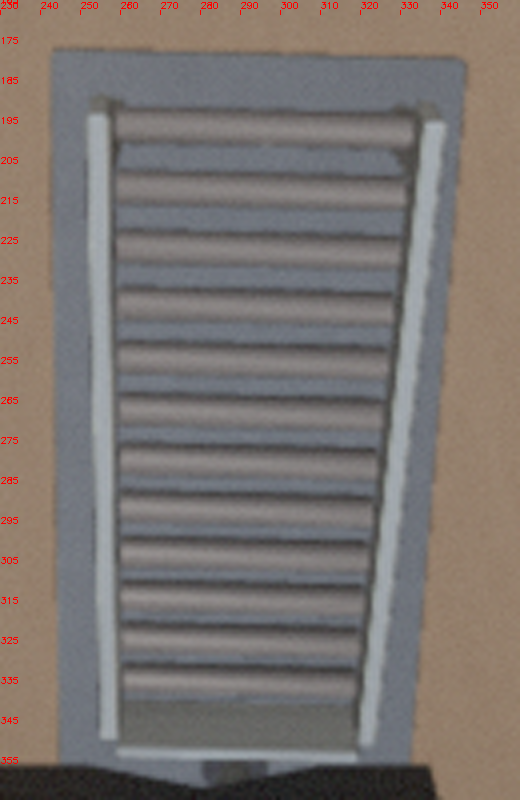

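```bash
python3 - <<'E'
from h import *
from scipy.optimize import least_squares
w=load("b_wrist");s=load("a_scene");d=load("a_side")
obs=[(w,257,193.2,-.205,-.048,.0763),(w,336,195.5,-.205,.048,.0763),(w,259.5,350,.0569,-.048,.0301),(w,320,351.2,.0569,.048,.0301),
 (s,295.6,150.5,.088,0,.272),(s,267.3,156.8,-.022,0,.272),(d,223,195,.088,0,.272),(d,266.2,198.4,-.022,0,.272)]
for o in obs[:4]: print(plane(o[0],o[1],o[2],o[5]).round(4))
def W(p,x,y,z): c,q=np.cos(p[2]),np.sin(p[2]); return [p[0]+c*x-q*y,p[1]+q*x+c*y,z]
def f(p,O): return np.concatenate([np.subtract(proj(o[0],W(p,*o[3:])),o[1:3]) for o in O])
for O in (obs,obs[:4],obs[4:]):
    r=least_squares(f,[.61,.195,-.267],args=(O,));print(r.x.round(4),r.fun.round(1))
C=cloud(w)
print([C[v,u].round(3) for u,v in [(297,182),(290,275),(253,195),(285,197)]])
# green tray/basket? desk height
print(C[100,200].round(4),C[300,210].round(4))
E
```

```text
[0.4006 0.2093 0.0763]
[0.4266 0.3019 0.0763]
[0.657  0.1397 0.0301]
[0.6823 0.233  0.0301]
[ 0.6125  0.2013 -0.2666] [ 0.1  1.2 -0.1  0.7 -0.2 -1.2 -0.5 -1.1 -1.2 -1.9 -1.  -0.6 -0.1 -0.9
  0.1 -0.5]
[ 0.6124  0.2017 -0.265 ] [ 0.1  1.1 -0.   0.5  0.1 -1.2 -0.2 -1.2]
[ 0.6128  0.1991 -0.2878] [-0.5 -1.4 -0.6 -0.5  0.  -1.6 -0.2 -0.8]
[array([0.412, 0.26 , 0.007]), array([0.551, 0.216, 0.009]), array([0.401, 0.204, 0.078]), array([0.416, 0.241, 0.064])]
[ 0.2717  0.1579 -0.0008] [ 0.569   0.0771 -0.0021]
```

```bash
python3 - <<'E'
from pl import *
show(); go([.41,-.12,.28],-.23,0,9)
E
```

```text
t 0.8667 p [0.4064 0.2334 0.3001] yaw -0.2501 z [-0.0016 -0.0111 -0.9999] F [ 2.7 -3.4  0.8] w 0.0857 q [ 0.38  0.08  1.58 -0.01  1.48 -0.94]
[-10.1 -37.9   2.7] [-0.001  0.    -0.002]
[-10.  -37.9   2.6] [-0.001  0.    -0.002]
[ -9.9 -38.    2.6] [-0.001  0.    -0.002]
[ -9.9 -38.    2.5] [-0.001  0.    -0.002]
[ -9.8 -38.    2.5] [-0.001  0.    -0.002]
[ -9.7 -38.    2.4] [-0.001  0.    -0.002]
[ -9.6 -38.1   2.4] [-0.001  0.    -0.002]
[ -9.5 -38.1   2.3] [-0.001  0.    -0.002]
[ -9.4 -38.1   2.3] [-0.001  0.    -0.002]
```

Emit:
{"method": "apply_moves", "body": {"moves": [0.0854,-0.01,-0.039,0.002,0,0,0,0.0854,-0.01,-0.039,0.002,0,0,0,0.0854,-0.01,-0.039,0.002,0,0,0,0.0854,-0.01,-0.039,0.002,0,0,0,0.0854,-0.01,-0.039,0.002,0,0,0,0.0854,-0.01,-0.039,0.002,0,0,0,0.0854,-0.01,-0.039,0.002,0,0,0,0.0854,0,0,0,0,0,0]}}

```text
clock: 1.53
position: [0.407, -0.0544, 0.2874]
ee_rot: [0.002, 0.127, 0.992, -0.005]
contact_force: [0.6, -0.4, 0.2]
width: 0.0855
```

```bash
python3 - <<'E'
from pl import *
import cv2
from rig import imaging
show()
n="wrist";d=imaging.get_image(n); cv2.imwrite(f"pics/d_{n}.png",d["image"][:,:,::-1]); np.savez(f"pics/d_{n}.npz",**d)
E
```

```text
t 1.5333 p [ 0.407  -0.0544  0.2874] yaw -0.2554 z [ 0.0027 -0.0114 -0.9999] F [ 0.6 -0.4  0.2] w 0.0855 q [-0.29 -0.01  1.71 -0.01  1.43 -1.61]
```

View pics/d_wrist.png

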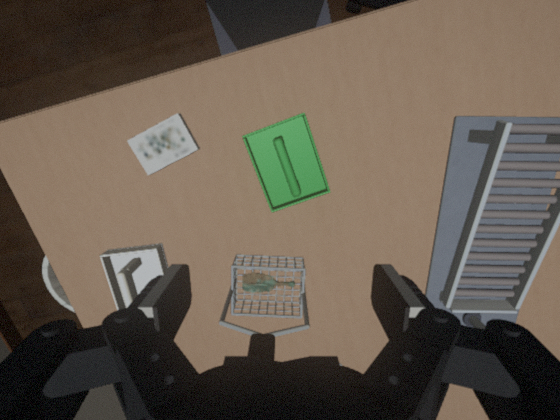

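```bash
python3 - <<'E'
from h import *
crop(load("d_wrist"),210,240,120,120,6,"pics/c5.png")
E
```

```text
(no output)
```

View pics/c5.png

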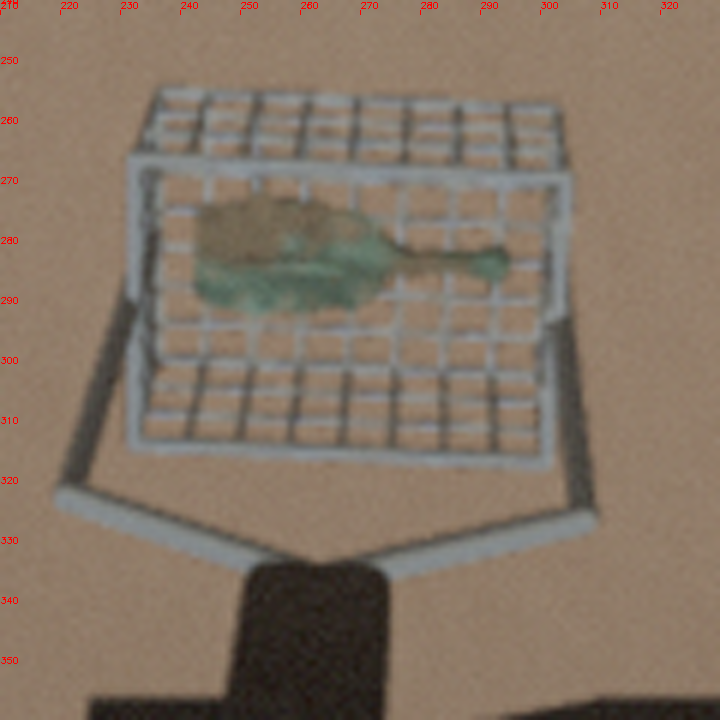

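```bash
python3 - <<'E'
from h import *
w=load("d_wrist");s=load("a_scene")
r=[plane(w,*p,.042) for p in [(232.5,266.3),(304.7,269.5),(301.3,317),(232,314.2)]]
for x in r: print(x.round(4))
print("c",np.mean(r,0))
e=(r[1]+r[2]-r[0]-r[3]);print("yaw",np.arctan2(e[1],e[0])-np.pi/2,np.linalg.norm(e)/2); e=r[2]+r[3]-r[0]-r[1];print(np.arctan2(e[1],e[0]),np.linalg.norm(e)/2)
a=plane(w,221.3,322,.113);b=plane(w,308.3,326.3,.113);print("sh",a,b,(a+b)/2,np.linalg.norm(a-b))
# two view shoulders: scene left shoulder c2 (370,92)/5
S=(240+370/5,215+92/5)
for p in [(221.3,322),(308.3,326.3)]: print(tri([(s,*S),(w,*p)]),proj(s,plane(w,*p,.113)))
C=cloud(w);print(C[150,240],C[345,263],C[340,258])
# tray bar + grip heights two view
print("tray rim", [plane(w,*p,.022).round(4) for p in [(102,254),(159,248),(168,275)]])
E
```

```text
[ 0.5053 -0.1516  0.042 ]
[ 0.5351 -0.0554  0.042 ]
[ 0.6086 -0.078   0.042 ]
[ 0.579  -0.1752  0.042 ]
c [ 0.55701354 -0.11501347  0.042     ]
yaw -0.29781845874005564 0.10115153496539461
-0.3039218726940057 0.07716603173389586
sh [ 0.54175973 -0.16511578  0.113     ] [ 0.57351068 -0.06481784  0.113     ] [ 0.55763521 -0.11496681  0.113     ] 0.10520360619357493
[ 0.50383532 -0.13411121  0.19495168] (np.float64(325.85942346543237), np.float64(253.6112590391136))
[ 0.58076426 -0.06595248  0.10171419] (np.float64(312.4522267617097), np.float64(231.71885764417874))
[ 3.57512203e-01 -1.02003023e-01 -2.82588671e-04] [ 0.55184465 -0.11274232  0.15643689] [ 0.55048831 -0.11856673  0.14848255]
tray rim [array([ 0.4481, -0.3357,  0.022 ]), array([ 0.46  , -0.2518,  0.022 ]), array([ 0.5039, -0.2545,  0.022 ])]
```

```bash
python3 - <<'E'
from pl import *
show(); go([.43,-.3,.2],-.13,0,7)
E
```

```text
t 1.5833 p [ 0.4068 -0.0511  0.2874] yaw -0.2544 z [ 0.0025 -0.0075 -1.    ] F [-0.4  0.2 -0.3] w 0.0852 q [-0.29 -0.01  1.71 -0.01  1.44 -1.6 ]
[-12.1 -33.5  12.8] [-0.001  0.001 -0.018]
[-11.5 -33.7  12.7] [-0.001  0.001 -0.018]
[-10.9 -33.9  12.7] [-0.001  0.001 -0.018]
[-10.3 -34.1  12.6] [-0.001  0.001 -0.018]
[ -9.7 -34.3  12.6] [-0.001  0.001 -0.018]
[ -9.1 -34.5  12.6] [-0.001  0.001 -0.018]
[ -8.5 -34.7  12.5] [-0.001  0.001 -0.018]
```

Emit:
{"method": "apply_moves", "body": {"moves": [0.06,-0.012,-0.038,0.013,0,0,-0.02,0.06,-0.012,-0.038,0.013,0,0,-0.02,0.06,-0.012,-0.038,0.013,0,0,-0.02,0.06,-0.011,-0.038,0.013,0,0,-0.02,0.06,-0.011,-0.036,0.013,0,0,-0.02,0.06,-0.01,-0.034,0.013,0,0,-0.02,0.06,-0.006,-0.02,0.006,0,0,-0.02,0.06,0,-0.004,0,0,0,0]}}

```text
clock: 2.25
position: [0.4395, -0.3005, 0.202]
ee_rot: [0.005, 0.047, 0.999, 0.001]
contact_force: [0.2, -0.3, -0.2]
width: 0.0601
```

```bash
cat > snap.py <<'E'
import sys,cv2,numpy as np
from pl import *
from rig import imaging
show()
for a in sys.argv[1:]:
    n,t=a.split(":")
    d=imaging.get_image(n); cv2.imwrite(f"pics/{t}.png",d["image"][:,:,::-1]); np.savez(f"pics/{t}.npz",**d)
show()
E
python3 snap.py wrist:e0 wrist:e1
```

```text
t 2.25 p [ 0.4395 -0.3005  0.202 ] yaw -0.0941 z [ 0.0111  0.0023 -0.9999] F [ 0.2 -0.3 -0.2] w 0.0601 q [-0.74  0.23  1.65  0.01  1.26 -2.22]
t 2.35 p [ 0.4389 -0.2979  0.203 ] yaw -0.0938 z [ 0.0109  0.0038 -0.9999] F [-0.3  0.5  1. ] w 0.06 q [-0.73  0.22  1.65  0.01  1.26 -2.21]
```

View pics/e1.png

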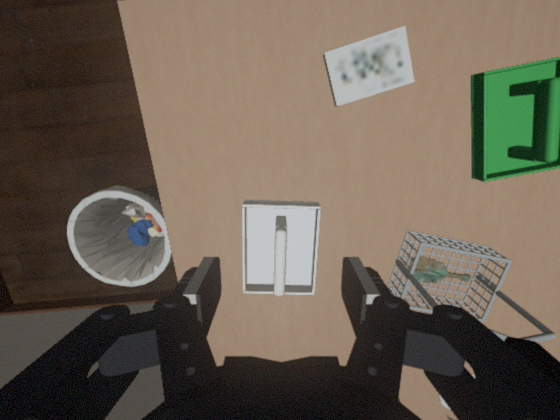

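```bash
python3 - <<'E'
from h import *
crop(load("e1"),230,190,110,120,6,"pics/c6.png")
crop(load("e1"),380,220,180,120,4,"pics/c7.png")
E
```

```text
(no output)
```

View pics/c6.png

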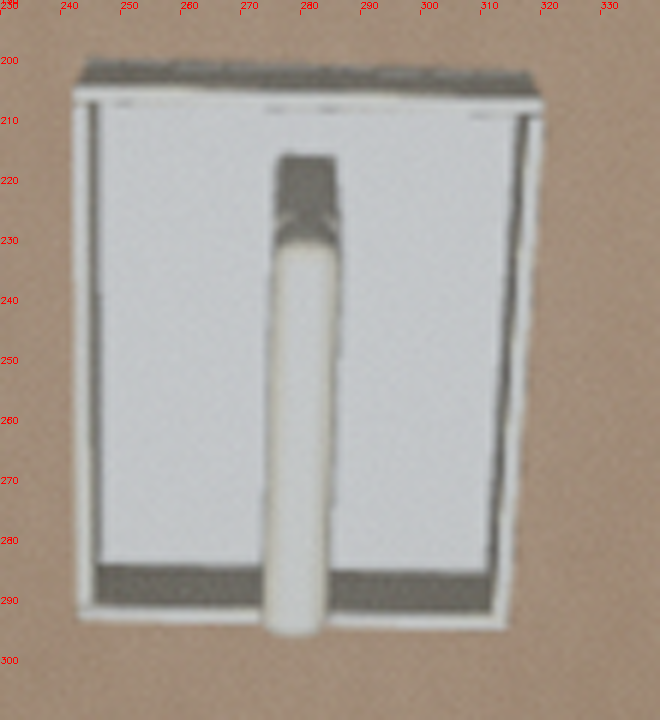

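View pics/c7.png

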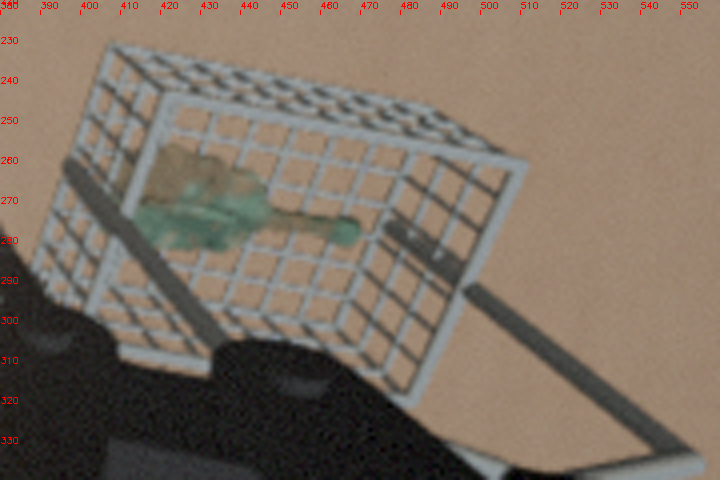

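```bash
python3 - <<'E'
from h import *
w=load("e1");w0=load("d_wrist");s=load("a_scene");d=load("a_side")
r=[plane(w,*p,.022) for p in [(242.3,204.5),(320.5,206.7),(314.7,294.7),(243,293)]]
for x in r: print(x.round(4))
print("c",np.mean(r,0)); e=(r[2]+r[3]-r[0]-r[1]);print(np.arctan2(e[1],e[0]),np.linalg.norm(e)/2)
a=plane(w,281,230.8,.056);b=plane(w,279.2,295.3,.056);print(a,b,(a+b)/2,np.linalg.norm(a-b))
print("2view bar", tri([(s,339,304.5),(w,281,230.8)]),tri([(s,357.5,294.5),(w,279.2,295.3)]))
print("2view side", tri([(d,293,191),(w,281,230.8)]),tri([(d,276.5,191),(w,279.2,295.3)]))
r=[plane(w,*p,.042) for p in [(421.3,244.3),(510.5,260.8),(483,320.5)]]
for x in r: print(x.round(4))
print("basket c",(r[0]+r[2])/2); e=r[2]-r[1];print(np.arctan2(e[1],e[0]),np.linalg.norm(e),np.linalg.norm(r[1]-r[0]))
sh=plane(w,380+697/4,220+460/4,.113);print("sh",sh)
E
```

```text
[ 0.4492 -0.3411  0.022 ]
[ 0.4598 -0.2566  0.022 ]
[ 0.5683 -0.2697  0.022 ]
[ 0.5576 -0.3545  0.022 ]
c [ 0.50871634 -0.30547017  0.022     ]
-0.12165725310304967 0.10925077814454316
[ 0.47103332 -0.30111839  0.056     ] [ 0.54384725 -0.30992458  0.056     ] [ 0.50744029 -0.30552148  0.056     ] 0.07334451470788353
2view bar [ 0.47355917 -0.30124505  0.04823839] [ 0.54746825 -0.31064257  0.04564594]
2view side [ 0.47124805 -0.30101008  0.05352354] [ 0.53791645 -0.3081836   0.05554339]
[ 0.5058 -0.1542  0.042 ]
[ 0.5346 -0.0569  0.042 ]
[ 0.6085 -0.0793  0.042 ]
basket c [ 0.55714499 -0.11678096  0.042     ]
-0.29443083083130056 0.07726473539262785 0.1015298698051861
sh [ 0.57315148 -0.06391801  0.113     ]
```

```bash
python3 - <<'E'
from pl import *
a=go([.508,-.3055,.12],-.122,0,3); print();go([.508,-.3055,.031],-.122,0,3,a)
E
```

```text
[-22.9  -0.5  27.9] [0.002 0.003 0.009]
[-23.   -0.2  27.8] [0.002 0.003 0.009]
[-23.1   0.   27.8] [0.002 0.003 0.009]

[ 0.   0.  29.7] [0. 0. 0.]
[ 0.   0.  29.7] [0. 0. 0.]
[ 0.   0.  29.7] [0. 0. 0.]
```

Emit:
{"method": "apply_moves", "body": {"moves": [0.045,-0.023,0,0.02,0.002,0.004,0.01,0.045,-0.023,0,0.025,0.002,0.004,0.01,0.045,-0.022,0,0.026,0.002,0.003,0.01,0.045,-0.003,0,0.026,0,0,0,0.045,0,0,0.025,0,0,0,0.045,0,0,0.02,0,0,0,0.045,0,0,0.005,0,0,0,0.045,0,0,0,0,0,0]}}

```text
clock: 3.02
position: [0.5193, -0.2863, 0.0609]
ee_rot: [0.005, 0.057, 0.998, 0.0]
contact_force: [0.7, -0.1, -0.6]
width: 0.0449
```

```bash
python3 - <<'E'
from pl import *
show();go([.508,-.3055,.03],-.122,0,3)
E
```

```text
t 3.0167 p [ 0.5193 -0.2863  0.0609] yaw -0.1147 z [ 9.2e-03 -4.0e-04 -1.0e+00] F [ 0.7 -0.1 -0.6] w 0.0449 q [-0.62  0.44  1.71  0.01  0.98 -2.08]
[ 3.1 -6.8 10.3] [0.    0.003 0.002]
[ 3.1 -6.8 10.3] [0.    0.003 0.002]
[ 3.  -6.8 10.3] [0.    0.003 0.002]
```

Emit:
{"method": "apply_moves", "body": {"moves": [0.045,0.003,-0.01,0,0,0.003,0.002,0.045,0.003,-0.007,0,0,0.003,0.002,0.045,0.003,-0.003,0,0,0.003,0.002,0.045,0,0,0,0,0,0,0.045,0,0,0,0,0,0,0.045,0,0,0,0,0,0,0.045,0,0,0,0,0,0,0.045,0,0,0,0,0,0]}}

```text
clock: 3.68
position: [0.5099, -0.3075, 0.0698]
ee_rot: [0.005, 0.06, 0.998, -0.003]
contact_force: [-1.0, 0.9, -0.8]
width: 0.0453
```

```bash
python3 - <<'E'
from pl import *
show();go([.508,-.3055,.03],-.122,0,3)
E
```

```text
t 3.6833 p [ 0.5099 -0.3075  0.0698] yaw -0.121 z [ 0.0097 -0.0065 -0.9999] F [-1.   0.9 -0.8] w 0.0453 q [-0.66  0.43  1.7   0.    1.   -2.11]
[ 0.8  0.7 13.2] [-0.002  0.003  0.   ]
[ 0.8  0.6 13.3] [-0.002  0.003  0.   ]
[ 0.7  0.6 13.3] [-0.002  0.003  0.   ]
```

Emit:
{"method": "apply_moves", "body": {"moves": [0.045,0.001,0.001,0.012,-0.002,0.003,0,0.045,0.001,0.001,0.012,-0.002,0.003,0,0.045,0,0,0.01,-0.002,0.002,0,0.045,0,0,0.005,0,0,0,0.045,0,0,0.003,0,0,0,0.045,0,0,0,0,0,0,0.045,0,0,0,0,0,0,0.045,0,0,0,0,0,0]}}

```text
clock: 4.35
position: [0.507, -0.3038, 0.0207]
ee_rot: [-0.001, 0.06, 0.998, 0.002]
contact_force: [-0.8, 0.1, 1.1]
width: 0.045
```

```bash
python3 - <<'E'
from pl import *
show();go([.508,-.3055,.03],-.122,0,3)
E
```

```text
t 4.35 p [ 0.507  -0.3038  0.0207] yaw -0.1207 z [-0.0023  0.0045 -1.    ] F [-0.8  0.1  1.1] w 0.045 q [-0.66  0.49  1.75  0.    0.91 -2.11]
[-0.4 -0.5 -3.1] [ 0.001 -0.001  0.   ]
[-0.4 -0.5 -3.1] [ 0.001 -0.001  0.   ]
[-0.4 -0.5 -3.1] [ 0.001 -0.001  0.   ]
```

Emit:
{"method": "apply_moves", "body": {"moves": [0.045,0,-0.001,-0.006,0.002,-0.002,0,0.045,0,0,-0.001,0,0,0,0.0,0,0,0,0,0,0,0.0,0,0,0,0,0,0,0.0,0,0,0,0,0,0,0.0,0,0,0,0,0,0,0.0,0,0,0,0,0,0,0.0,0,0,0,0,0,0], "newtons": 50}}

```text
clock: 5.02
position: [0.5078, -0.3057, 0.0304]
ee_rot: [0.001, 0.06, 0.998, -0.0]
contact_force: [0.1, -0.4, -1.8]
width: 0.0112
```

```bash
python3 - <<'E'
from pl import *
show();go([.49,-.29,.16],-.16,0,6)
E
```

```text
t 5.0167 p [ 0.5078 -0.3057  0.0304] yaw -0.1207 z [ 2.7e-03 -4.0e-04 -1.0e+00] F [ 0.1 -0.4 -1.8] w 0.0112 q [-0.66  0.47  1.74  0.    0.92 -2.11]
[  3.2   2.2 -21.6] [-0.     0.     0.007]
[  3.2   2.2 -21.6] [-0.     0.     0.007]
[  3.3   2.2 -21.6] [-0.     0.     0.007]
[  3.3   2.2 -21.6] [-0.     0.     0.007]
[  3.3   2.1 -21.6] [-0.     0.     0.007]
[  3.3   2.1 -21.6] [-0.     0.     0.007]
```

```bash
python3 - <<'E'
from pl import *
a=go([.505,-.305,.07],-.122,0,2);print();a=go([.41,-.26,.17],-.15,0,5,a);print(); a=go([.40,-.02,.18],-.22,0,8,a); print();go([.465,.2375,.16],-.266,0,9,a)
E
```

```text
[  1.4   0.2 -19.8] [-0.     0.001  0.001]
[  1.4   0.2 -19.8] [-0.     0.001  0.001]

[ 20.    6.6 -20. ] [0.    0.    0.006]
[ 20.    6.5 -20. ] [0.    0.    0.006]
[ 20.    6.4 -20. ] [0.    0.    0.006]
[ 20.1   6.3 -20. ] [0.    0.    0.006]
[ 20.1   6.2 -20. ] [0.    0.    0.006]

[ 5.7 29.5 -1.3] [0.    0.    0.009]
[ 6.  29.4 -1.3] [0.    0.    0.009]
[ 6.2 29.4 -1.3] [0.    0.    0.009]
[ 6.5 29.3 -1.2] [0.    0.    0.009]
[ 6.7 29.3 -1.3] [0.    0.    0.009]
[ 7.  29.2 -1.3] [0.    0.    0.009]
[ 7.3 29.1 -1.3] [0.    0.    0.009]
[ 7.5 29.1 -1.3] [0.    0.    0.009]

[-0.8 29.5  2.2] [0.    0.    0.005]
[-0.7 29.5  2.2] [0.    0.    0.005]
[-0.5 29.5  2.2] [0.    0.    0.005]
[-0.4 29.5  2.2] [0.    0.    0.005]
[-0.2 29.5  2.2] [0.    0.    0.005]
[-0.1 29.5  2.2] [0.    0.    0.005]
[ 0.1 29.5  2.2] [0.    0.    0.005]
[ 0.3 29.5  2.2] [0.    0.    0.005]
[ 0.4 29.5  2.2] [0.    0.    0.005]
```

Emit:
{"method": "apply_moves", "body": {"moves": [0.0,0,0,-0.015,0,0,0,0.0,0,0,-0.02,0,0,0,0.0,0.015,0.004,-0.025,0,0,0.005,0.0,0.02,0.006,-0.025,0,0,0.005,0.0,0.02,0.006,-0.02,0,0,0.005,0.0,0.02,0.006,-0.015,0,0,0.005,0.0,0.015,0.015,-0.01,0,0,0.01,0.0,0.01,0.025,-0.005,0,0,0.01]}}

```text
clock: 5.68
position: [0.4137, -0.2318, 0.1659]
ee_rot: [-0.002, 0.082, 0.997, 0.001]
contact_force: [0.4, 0.7, -1.9]
width: 0.0111
```

```bash
python3 - <<'E'
from pl import *
show(); a=go([.40,-.02,.18],-.22,0,8); 
E
```

```text
t 5.6833 p [ 0.4137 -0.2318  0.1659] yaw -0.1648 z [-0.0043  0.0026 -1.    ] F [ 0.4  0.7 -1.9] w 0.0111 q [-0.66  0.18  1.81 -0.    1.16 -2.06]
[ 6.  25.8 -1.7] [ 0.    -0.001  0.007]
[ 6.2 25.8 -1.7] [ 0.    -0.001  0.007]
[ 6.4 25.8 -1.7] [ 0.    -0.001  0.007]
[ 6.6 25.7 -1.7] [ 0.    -0.001  0.007]
[ 6.7 25.7 -1.7] [ 0.    -0.001  0.007]
[ 6.9 25.6 -1.7] [ 0.    -0.001  0.007]
[ 7.1 25.6 -1.7] [ 0.    -0.001  0.007]
[ 7.3 25.5 -1.8] [ 0.    -0.001  0.007]
```

Contact force of −1.9 N in z matches the tray's weight, so it is held.

Emit:
{"method": "apply_moves", "body": {"moves": [0.0,0.006,0.028,-0.002,0,0,0.007,0.0,0.006,0.03,-0.002,0,0,0.007,0.0,0.006,0.03,-0.002,0,0,0.007,0.0,0.006,0.03,-0.002,0,0,0.007,0.0,0.007,0.03,-0.001,0,0,0.007,0.0,0.006,0.03,0,0,0,0.007,0.0,0.004,0.03,0,0,0,0.007,0.0,0.002,0.03,0,0,0,0.007]}}

```text
clock: 6.35
position: [0.4112, 0.0189, 0.1767]
ee_rot: [-0.002, 0.117, 0.993, 0.0]
contact_force: [0.7, 0.7, -1.5]
width: 0.0109
```

```bash
python3 - <<'E'
from pl import *
show(); a=go([.465,.2375,.155],-.266,.1745,8); 
E
```

```text
t 6.35 p [0.4112 0.0189 0.1767] yaw -0.2338 z [-0.0037  0.0014 -1.    ] F [ 0.7  0.7 -1.5] w 0.0109 q [-0.12  0.07  1.91  0.    1.16 -1.46]
[-0.2 28.1  2.7] [-0.     0.021  0.004]
[-0.2 28.1  2.7] [-0.     0.021  0.004]
[-0.1 28.1  2.7] [-0.     0.021  0.004]
[-0.1 28.1  2.7] [-0.     0.021  0.004]
[ 0.  28.1  2.7] [-0.     0.021  0.004]
[ 0.1 28.1  2.8] [-0.     0.021  0.004]
[ 0.1 28.1  2.8] [-0.     0.021  0.004]
[ 0.2 28.1  2.8] [-0.     0.021  0.004]
```

Emit:
{"method": "apply_moves", "body": {"moves": [0.0,0,0.032,0.001,0,0.02,0.004,0.0,0,0.032,0.001,0,0.02,0.004,0.0,0,0.032,0.001,0,0.022,0.004,0.0,0,0.03,0.001,0,0.022,0.004,0.0,0,0.028,0.001,0,0.022,0.004,0.0,0,0.02,0.001,0,0.022,0.004,0.0,0,0.01,0.001,0,0.02,0.004,0.0,0,0.002,0,0,0.01,0]}}

```text
clock: 7.02
position: [0.4525, 0.2148, 0.168]
ee_rot: [-0.084, 0.127, 0.988, 0.01]
contact_force: [0.7, -0.4, -2.2]
width: 0.0112
```

```bash
python3 snap.py wrist:f0 side:f1 scene:f2; python3 - <<'E'
from pl import *
from h import *
a=go([.475,.239,.12],-.266,.1745,4); 
crop(load("f1"),205,180,150,140,5,"pics/c8.png")
E
```

```text
t 7.0167 p [0.4525 0.2148 0.168 ] yaw -0.2553 z [-0.1643  0.0414 -0.9855] F [ 0.7 -0.4 -2.2] w 0.0112 q [ 0.25  0.29  1.67  0.08  1.34 -1.1 ]
t 7.1667 p [0.4517 0.2124 0.1683] yaw -0.2574 z [-0.1639  0.0399 -0.9857] F [-0.6 -1.  -2.3] w 0.0111 q [ 0.24  0.28  1.67  0.08  1.34 -1.1 ]
[-5.9  8.  11.2] [-0.001  0.001  0.002]
[-5.9  8.  11.2] [-0.001  0.001  0.002]
[-5.9  8.  11.2] [-0.001  0.001  0.002]
[-5.9  8.  11.2] [-0.001  0.001  0.002]
```

View pics/f0.png

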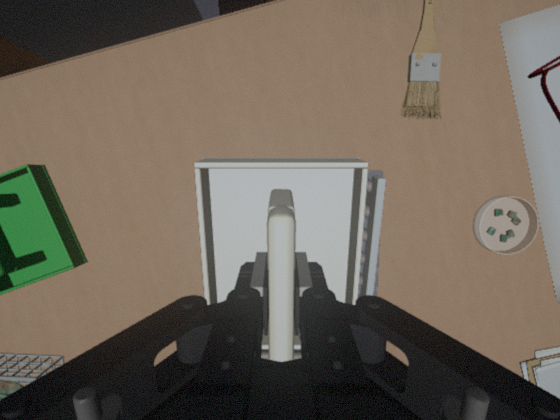

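View pics/c8.png

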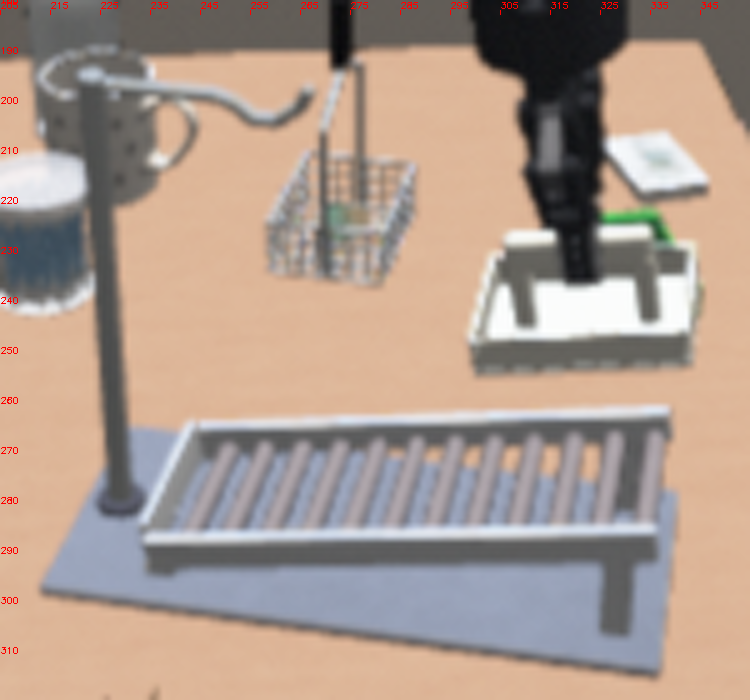

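```bash
python3 - <<'E'
from h import *
crop(load("f0"),350,155,50,160,5,"pics/c9.png")
w=load("f0")
p=(.6125,.2013,-.266)
c,q=np.cos(p[2]),np.sin(p[2])
for s in (-.205,-.15,-.10):
  for y in (.048,.054):
    z=.0763+(-.205-s)*np.tan(.1745)
    print(s,y,np.round(proj(w,[p[0]+c*s-q*y,p[1]+q*s+c*y,z]),1))
E
```

```text
-0.205 0.048 [378.4 179.5]
-0.205 0.054 [386.  179.6]
-0.15 0.048 [371.7 245.1]
-0.15 0.054 [378.8 245.1]
-0.1 0.048 [366.2 298. ]
-0.1 0.054 [372.9 298.1]
```

View pics/c9.png

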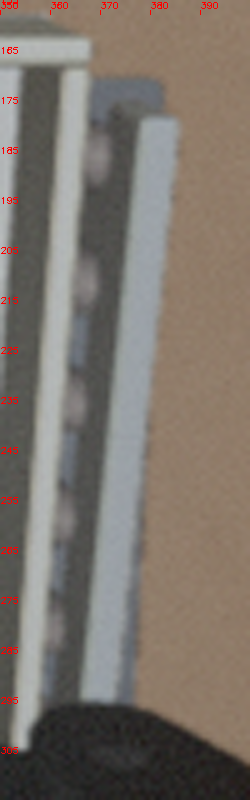

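Emit:
{"method": "apply_moves", "body": {"moves": [0.0,-0.006,0.01,0.01,0,0.001,0.002,0.0,-0.006,0.009,0.01,0,0.001,0.002,0.0,-0.005,0.006,0.01,0,0.001,0.002,0.0,-0.003,0.002,0.006,0,0,0.001,0.0,-0.001,0,0.003,0,0,0,0.0,0,0,0,0,0,0,0.0,0,0,0,0,0,0,0.0,0,0,0,0,0,0]}}

```text
clock: 7.83
position: [0.4726, 0.2316, 0.1209]
ee_rot: [-0.087, 0.134, 0.987, 0.008]
contact_force: [-0.3, -0.2, -2.7]
width: 0.0111
```

```bash
python3 - <<'E'
from pl import *
show()
a=go([.479,.2373,.09],-.266,.1745,4); 
E
```

```text
t 7.8333 p [0.4726 0.2316 0.1209] yaw -0.2714 z [-0.1691  0.0385 -0.9848] F [-0.3 -0.2 -2.7] w 0.0111 q [ 0.27  0.37  1.68  0.09  1.25 -1.07]
[-2.5  1.9  7.4] [-0.002  0.    -0.001]
[-2.5  1.8  7.4] [-0.002  0.    -0.001]
[-2.5  1.8  7.4] [-0.002  0.    -0.001]
[-2.5  1.8  7.4] [-0.002  0.    -0.001]
```

Emit:
{"method": "apply_moves", "body": {"moves": [0.0,-0.004,0.004,0.004,-0.003,0,-0.002,0.0,-0.003,0.002,0.004,-0.003,0,-0.002,0.0,-0.002,0.001,0.004,-0.002,0,0,0.0,0,0,0.002,0,0,0,0.0,0,0,0,0,0,0,0.0,0,0,0,0,0,0,0.0,0,0,0,0,0,0,0.0,0,0,0,0,0,0]}}

```text
clock: 8.5
position: [0.4819, 0.237, 0.1052]
ee_rot: [-0.085, 0.133, 0.987, 0.013]
contact_force: [-0.2, 0.0, -1.8]
width: 0.0108
```

```bash
python3 - <<'E'
from pl import *
show()
a=go([.479,.2373,.087],-.266,.1745,4); 
E
```

```text
t 8.5 p [0.4819 0.237  0.1052] yaw -0.2668 z [-0.1646  0.0476 -0.9852] F [-0.2  0.  -1.8] w 0.0108 q [ 0.27  0.39  1.68  0.1   1.22 -1.08]
[-0.1 -0.1  4.6] [ 0.001  0.001 -0.   ]
[-0.1 -0.1  4.6] [ 0.001  0.001 -0.   ]
[-0.1 -0.1  4.6] [ 0.001  0.001 -0.   ]
[-0.1 -0.1  4.6] [ 0.001  0.001 -0.   ]
```

Emit:
{"method": "apply_moves", "body": {"moves": [0.0,0,0,0.004,0,0.001,0,0.0,0,0,0.004,0,0.001,0,0.0,0,0,0.003,0,0.001,0,0.0,0,0,0.002,0,0,0,0.0,0,0,0,0,0,0,0.0,0,0,0,0,0,0,0.0,0,0,0,0,0,0,0.0,0,0,0,0,0,0]}}

```text
clock: 9.17
position: [0.4793, 0.2377, 0.0911]
ee_rot: [-0.087, 0.133, 0.987, 0.013]
contact_force: [0.2, -0.1, -1.4]
width: 0.011
```

```bash
python3 snap.py side:g1 wrist:g0; python3 - <<'E'
from pl import *
from h import *
a=go([.479,.2373,.087],-.266,.1745,4); 
crop(load("g1"),205,180,150,140,5,"pics/c10.png")
E
```

```text
t 9.1667 p [0.4793 0.2377 0.0911] yaw -0.2668 z [-0.1677  0.0484 -0.9847] F [ 0.2 -0.1 -1.4] w 0.011 q [ 0.27  0.4   1.7   0.1   1.19 -1.08]
t 9.2667 p [0.4793 0.2377 0.0912] yaw -0.2667 z [-0.1675  0.0484 -0.9847] F [ 0.4 -0.2 -1.1] w 0.0111 q [ 0.27  0.4   1.7   0.1   1.19 -1.08]
[-0.1 -0.1  1. ] [ 0.001 -0.    -0.   ]
[-0.1 -0.1  1. ] [ 0.001 -0.    -0.   ]
[-0.1 -0.1  1. ] [ 0.001 -0.    -0.   ]
[-0.1 -0.1  1. ] [ 0.001 -0.    -0.   ]
```

View pics/c10.png

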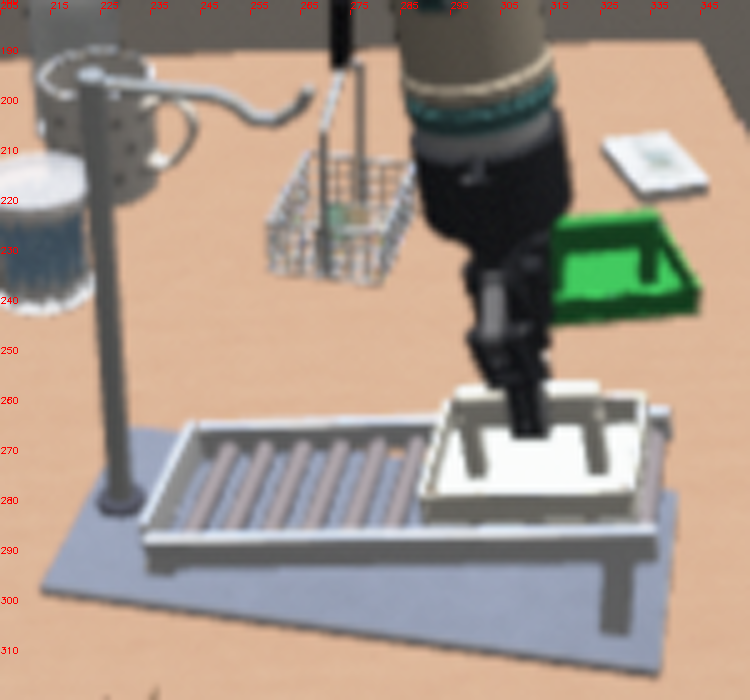

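View pics/g0.png

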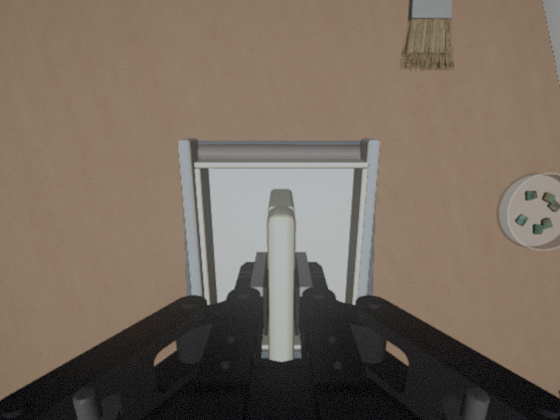

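Tray sits centred between the guides (edges at columns 196 and 368, guides 185 and 374), about 5 mm above the rollers. I'll lower it the rest of the way.

Emit:
{"method": "apply_moves", "body": {"moves": [0.0,0,0,0.002,0,0,0,0.0,0,0,0.002,0,0,0,0.0,0,0,0.001,0,0,0,0.0,0,0,0.001,0,0,0,0.0,0,0,0,0,0,0,0.0,0,0,0,0,0,0,0.0,0,0,0,0,0,0,0.0,0,0,0,0,0,0]}}

```text
clock: 9.93
position: [0.4792, 0.2381, 0.0856]
ee_rot: [-0.085, 0.132, 0.987, 0.013]
contact_force: [-0.1, -0.3, -1.4]
width: 0.0109
```

```bash
python3 -c "
from pl import *
show()"
```

```text
t 9.9333 p [0.4792 0.2381 0.0856] yaw -0.2665 z [-0.1651  0.0487 -0.9851] F [-0.1 -0.3 -1.4] w 0.0109 q [ 0.27  0.41  1.71  0.1   1.17 -1.08]
```

Emit:
{"method": "apply_moves", "body": {"moves": [0.0,0,0,0.001,0,0,0,0.0,0,0,0.001,0,0,0,0.0,0,0,0.001,0,0,0,0.0,0,0,0,0,0,0,0.0,0,0,0,0,0,0,0.0,0,0,0,0,0,0,0.0,0,0,0,0,0,0,0.0,0,0,0,0,0,0]}}

```text
clock: 10.6
position: [0.4806, 0.2379, 0.0853]
ee_rot: [-0.083, 0.132, 0.988, 0.013]
contact_force: [0.1, -0.9, 1.5]
width: 0.0111
```

```bash
python3 -c "
from pl import *
show()"
```

```text
t 10.6 p [0.4806 0.2379 0.0853] yaw -0.2658 z [-0.1606  0.0486 -0.9858] F [ 0.1 -0.9  1.5] w 0.0111 q [ 0.27  0.41  1.71  0.1   1.17 -1.08]
```

Force swung to +1.5 N, so the tray is on the rollers. Now release.

Emit:
{"method": "apply_moves", "body": {"moves": [0.045,0,0,0,0,0,0,0.045,0,0,0,0,0,0,0.045,0,0,0,0,0,0,0.045,0,0,0,0,0,0,0.045,0,0,0,0,0,0,0.045,0,0,0,0,0,0,0.045,0,0,0,0,0,0,0.045,0,0,0,0,0,0]}}

```text
clock: 11.27
position: [0.4799, 0.2384, 0.0846]
ee_rot: [-0.084, 0.132, 0.988, 0.014]
contact_force: [1.1, -0.2, -0.4]
width: 0.0449
```

```bash
python3 snap.py side:i1; python3 - <<'E'
from h import *
crop(load("i1"),205,180,150,140,5,"pics/c11.png")
E
```

```text
t 11.2667 p [0.4799 0.2384 0.0846] yaw -0.2661 z [-0.1624  0.0493 -0.9855] F [ 1.1 -0.2 -0.4] w 0.0449 q [ 0.27  0.41  1.71  0.1   1.17 -1.08]
t 11.3167 p [0.4799 0.2384 0.0846] yaw -0.2661 z [-0.1624  0.0493 -0.9855] F [-0.5 -0.3  0.6] w 0.0447 q [ 0.27  0.41  1.71  0.1   1.17 -1.08]
```

View pics/c11.png

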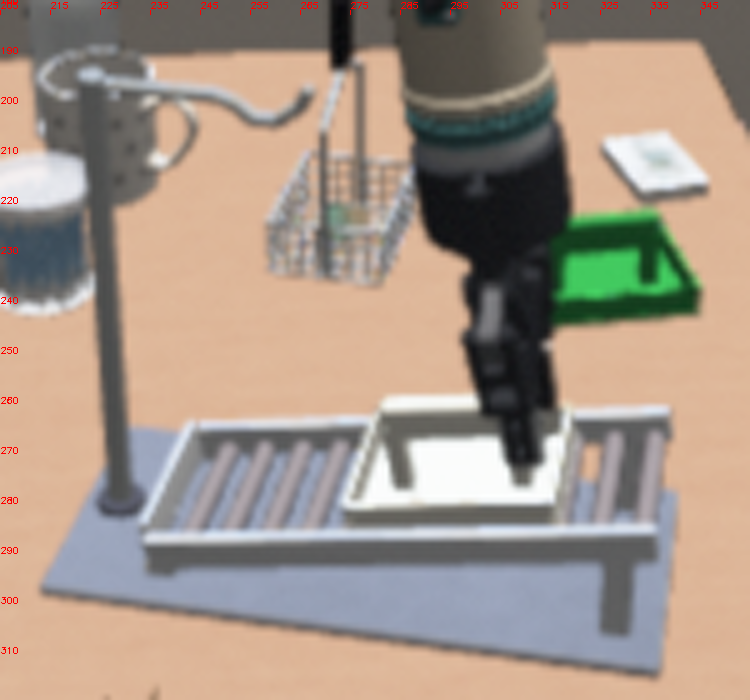

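Emit:
{"method": "apply_moves", "body": {"moves": [0.045,0,0,-0.002,0,0,0,0.045,0,0,-0.002,0,0,0,0.045,0,0,0,0,0,0,0.045,0,0,0,0,0,0,0.045,0,0,0,0,0,0,0.045,0,0,0,0,0,0,0.045,0,0,0,0,0,0,0.045,0,0,0,0,0,0]}}

```text
clock: 11.98
position: [0.4808, 0.2382, 0.0892]
ee_rot: [-0.084, 0.132, 0.988, 0.014]
contact_force: [-0.0, -0.3, -0.1]
width: 0.0451
```

```bash
python3 snap.py side:j1; python3 - <<'E'
from h import *
crop(load("j1"),205,180,150,140,5,"pics/c12.png")
E
```

```text
t 11.9833 p [0.4808 0.2382 0.0892] yaw -0.2661 z [-0.1618  0.0495 -0.9856] F [-0.  -0.3 -0.1] w 0.0451 q [ 0.27  0.4   1.7   0.1   1.18 -1.08]
t 12.0333 p [0.4807 0.2382 0.0892] yaw -0.2661 z [-0.1619  0.0494 -0.9856] F [-0.6 -0.8  0.3] w 0.0452 q [ 0.27  0.4   1.7   0.1   1.18 -1.08]
```

View pics/c12.png

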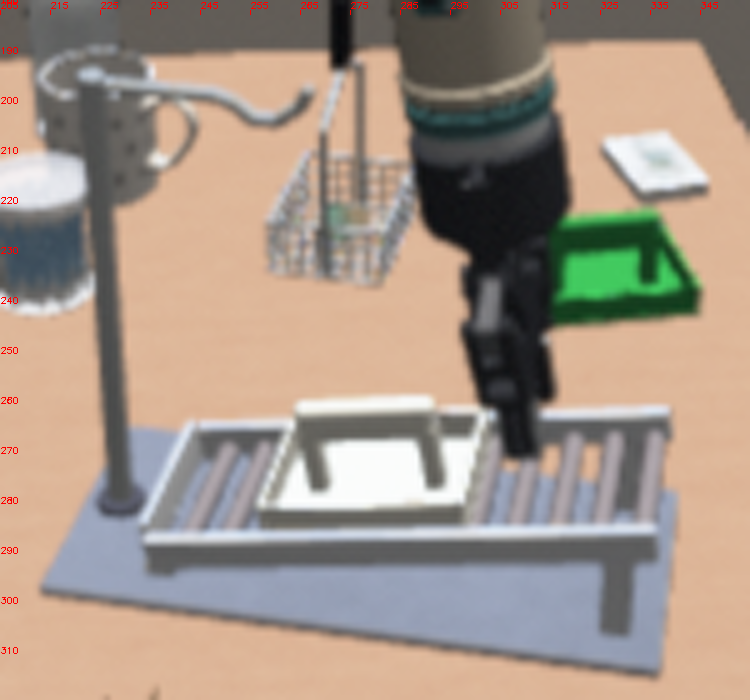

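```bash
python3 - <<'E'
from pl import *
a=go([.43,.20,.31],-.28,0,8)
E
```

```text
[  9.5  -6.1 -26.4] [ 0.    -0.021  0.002]
[  8.9  -6.2 -26.6] [ 0.    -0.021  0.002]
[  8.3  -6.2 -26.8] [ 0.    -0.021  0.002]
[  7.7  -6.2 -26.9] [ 0.    -0.021  0.002]
[  7.1  -6.2 -27.1] [ 0.    -0.021  0.002]
[  6.6  -6.3 -27.2] [ 0.    -0.021  0.002]
[  6.   -6.3 -27.4] [ 0.    -0.021  0.002]
[  5.4  -6.3 -27.5] [ 0.    -0.021  0.002]
```

Emit:
{"method": "apply_moves", "body": {"moves": [0.045,0.002,0,-0.02,0,0,0,0.045,0.004,0,-0.03,0,-0.015,0.002,0.045,0.009,-0.006,-0.034,0,-0.025,0.002,0.06,0.009,-0.008,-0.034,0,-0.03,0.002,0.06,0.009,-0.008,-0.034,0,-0.03,0.002,0.06,0.008,-0.008,-0.03,0,-0.03,0.002,0.06,0.005,-0.008,-0.015,0,-0.03,0.002,0.06,0,-0.004,-0.003,0,-0.01,0.002]}}

```text
clock: 12.7
position: [0.4475, 0.2013, 0.2986]
ee_rot: [0.0, 0.141, 0.99, -0.0]
contact_force: [-0.4, -0.1, 0.6]
width: 0.0602
```

```bash
python3 snap.py wrist:k0 wrist:k1 side:k2; python3 - <<'E'
from h import *
crop(load("k2"),205,180,150,140,5,"pics/c13.png")
E
```

```text
t 12.7 p [0.4475 0.2013 0.2986] yaw -0.2828 z [ 2.e-04 -3.e-04 -1.e+00] F [-0.4 -0.1  0.6] w 0.0602 q [ 0.28  0.11  1.55 -0.    1.48 -1.01]
t 12.85 p [0.4476 0.2013 0.2946] yaw -0.2834 z [-0.0062 -0.0013 -1.    ] F [ 0.3 -0.7 -1.3] w 0.06 q [ 0.28  0.12  1.55  0.    1.48 -1.01]
```

View pics/c13.png

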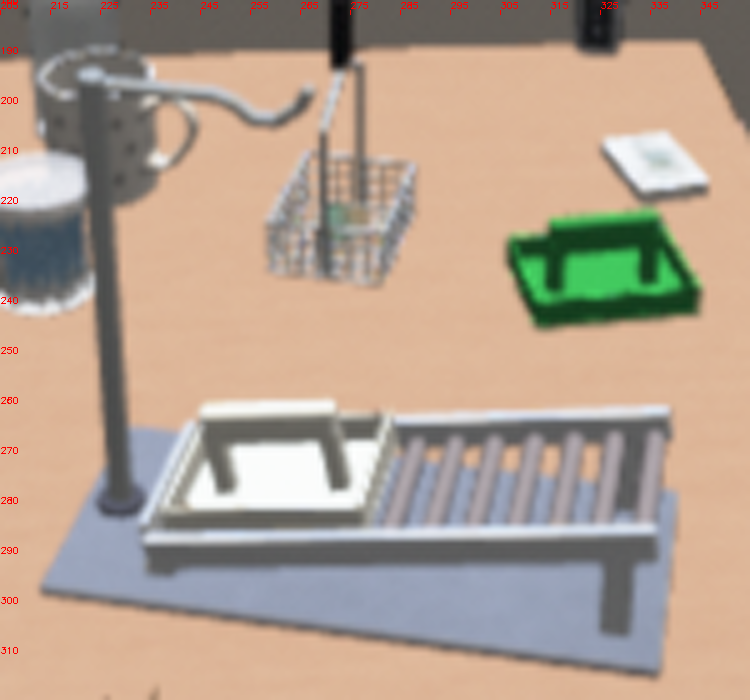

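View pics/k1.png

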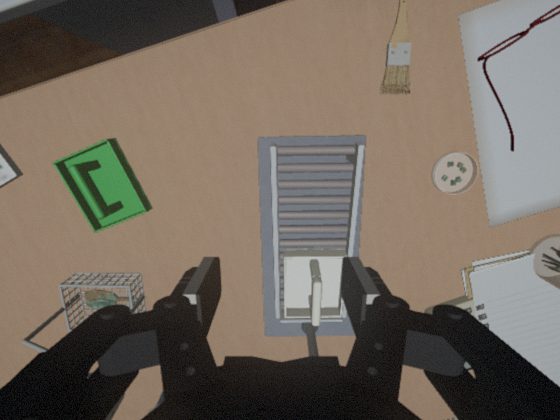

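```bash
python3 - <<'E'
from h import *
crop(load("k1"),250,125,130,220,3,"pics/c14.png")
crop(load("k1"),255,240,110,110,6,"pics/c15.png")
E
```

```text
(no output)
```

View pics/c15.png

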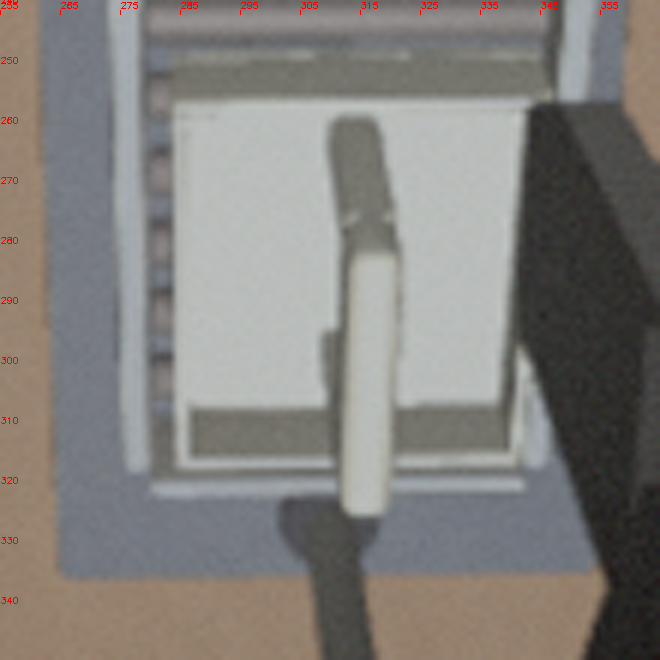

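View pics/c14.png

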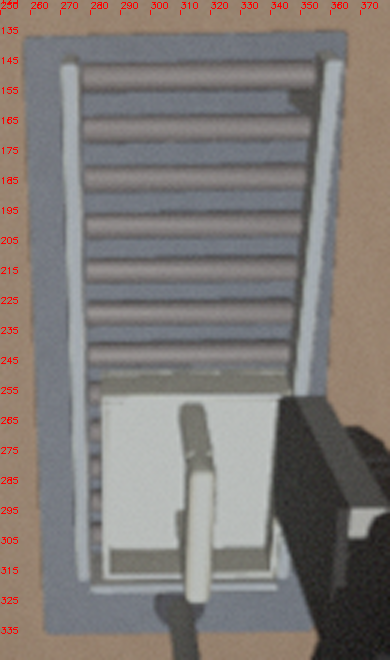

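```bash
python3 - <<'E'
from h import *
from scipy.optimize import least_squares
w=load("k1");s=load("a_scene");d=load("a_side")
obs=[(w,276,146,-.205,-.048,.0763),(w,356,144.5,-.205,.048,.0763),(w,279.5,318.3,.0569,-.048,.0301),(w,342.8,317.8,.0569,.048,.0301)]
def W(p,x,y,z): c,q=np.cos(p[2]),np.sin(p[2]); return [p[0]+c*x-q*y,p[1]+q*x+c*y,z]
def f(p,O): return np.concatenate([np.subtract(proj(o[0],W(p,*o[3:])),o[1:3]) for o in O])
r=least_squares(f,[.61,.195,-.267],args=(obs,));print(r.x.round(4),r.fun.round(1))
# basket again
R=[plane(w,*p,.042).round(4) for p in [(62,282.5),(144,286)]]
print(R)
# tray rim z: home tray: corners rim s=+-.055,n=.022
p=r.x
for sx,y in [(-.055,-.043),(-.055,.043),(.055,-.043),(.055,.043)]:
    x=sx*np.cos(.1745)+.022*np.sin(.1745);z=.030-sx*np.sin(.1745)+.022*np.cos(.1745)
    print(np.round(proj(w,W(p,x,y,z)),1))
E
```

```text
[ 0.612   0.201  -0.2609] [-1.2  1.1  1.4  0.8  0.5 -1.1 -0.8 -1.8]
[array([ 0.5022, -0.1449,  0.042 ]), array([ 0.5407, -0.0331,  0.042 ])]
[281.9 262.7]
[345.5 261.4]
[283.3 322.6]
[340.2 321.5]
```

```bash
python3 snap.py wrist:l1 side:l2; python3 - <<'E'
from h import *
crop(load("l2"),225,250,80,60,9,"pics/c16.png")
crop(load("l1"),255,240,110,110,6,"pics/c17.png")
w=load("l1");p=(.6120,.2010,-.2609)
def W(p,x,y,z): c,q=np.cos(p[2]),np.sin(p[2]); return [p[0]+c*x-q*y,p[1]+q*x+c*y,z]
for sx,y,n in [(-.055,-.043,.022),(.055,-.043,.022),(.055,.043,.022),(.056,-.048,.016),(.056,.048,.016),(.0,.0,.056)]:
    x=sx*np.cos(.1745)+n*np.sin(.1745);z=.030-sx*np.sin(.1745)+n*np.cos(.1745)
    print(sx,n,np.round(proj(w,W(p,x,y,z)),1),np.round(proj(load("l2"),W(p,x,y,z)),1))
E
```

```text
t 12.85 p [0.4476 0.2013 0.2946] yaw -0.2834 z [-0.0062 -0.0013 -1.    ] F [ 0.3 -0.7 -1.3] w 0.06 q [ 0.28  0.12  1.55  0.    1.48 -1.01]
t 12.95 p [0.4475 0.2012 0.293 ] yaw -0.2835 z [-0.0097 -0.0024 -1.    ] F [-0.2 -0.8 -0.4] w 0.06 q [ 0.28  0.12  1.55  0.    1.48 -1.01]
-0.055 0.022 [282.1 265.2] [281.  261.1]
0.055 0.022 [283.6 325.7] [243.2 262.6]
0.055 0.022 [341.  324.6] [234.4 281.2]
0.056 0.016 [280.3 323.2] [243.7 263.4]
0.056 0.016 [343.6 322. ] [234.  284.2]
0.0 0.056 [315.7 314.1] [255.8 260.3]
```

View pics/c16.png

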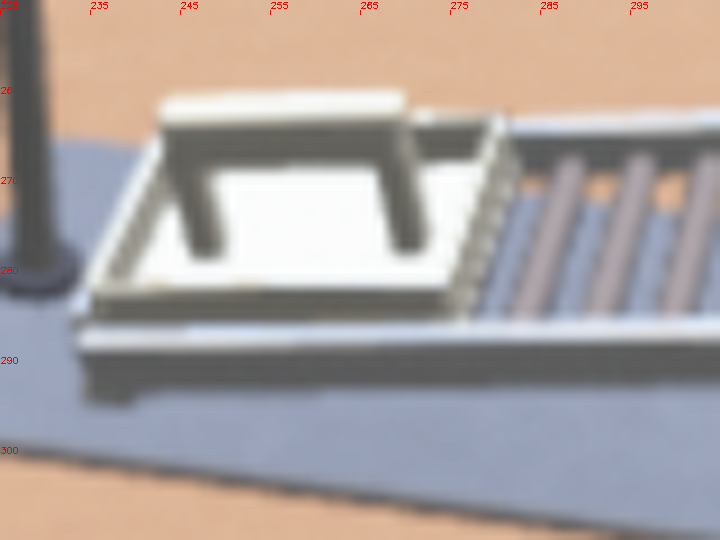

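View pics/c17.png

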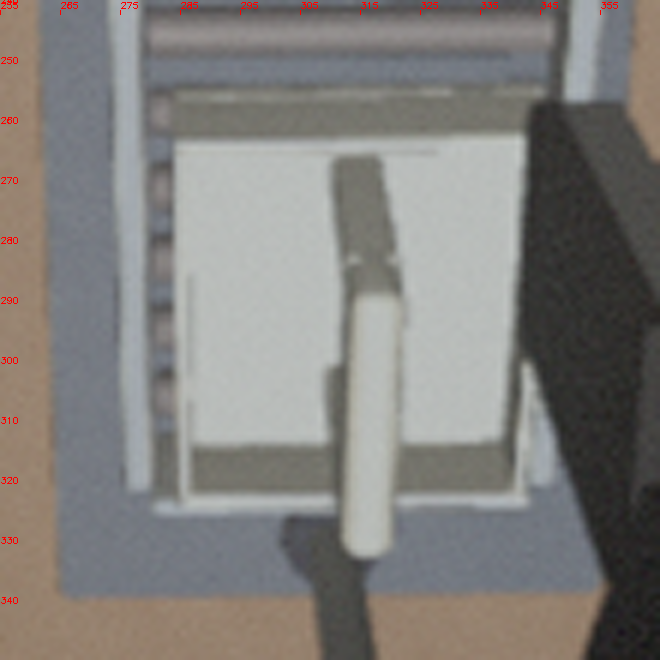

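```bash
python3 - <<'E'
from pl import *
show();a=go([.552,-.11,.27],-.296,0,9)
E
```

```text
t 12.95 p [0.4475 0.2012 0.293 ] yaw -0.2835 z [-0.0097 -0.0024 -1.    ] F [-0.2 -0.8 -0.4] w 0.06 q [ 0.28  0.12  1.55  0.    1.48 -1.01]
[-20.8 -29.9   2.5] [-0.001 -0.001  0.001]
[-20.9 -29.9   2.5] [-0.001 -0.001  0.001]
[-20.9 -29.9   2.5] [-0.001 -0.001  0.001]
[-21.  -29.9   2.5] [-0.001 -0.001  0.001]
[-21.  -29.8   2.5] [-0.001 -0.001  0.001]
[-21.  -29.8   2.5] [-0.001 -0.001  0.001]
[-21.1 -29.8   2.5] [-0.001 -0.001  0.001]
[-21.1 -29.7   2.5] [-0.001 -0.001  0.001]
[-21.1 -29.7   2.5] [-0.001 -0.001  0.001]
```

Emit:
{"method": "apply_moves", "body": {"moves": [0.06,-0.01,-0.034,0.002,0,0,0,0.06,-0.015,-0.034,0.002,0,0,0,0.06,-0.02,-0.034,0.002,0,0,0,0.06,-0.023,-0.032,0.002,0,0,0,0.06,-0.024,-0.03,0.002,0,-0.001,0,0.06,-0.024,-0.03,0.002,0,-0.001,0,0.06,-0.022,-0.025,0.002,0,0,0,0.06,-0.014,-0.015,0.002,0,0,0]}}

```text
clock: 13.62
position: [0.5301, -0.0708, 0.256]
ee_rot: [-0.02, 0.136, 0.991, 0.0]
contact_force: [0.6, 0.1, -0.1]
width: 0.0598
```

```bash
python3 - <<'E'
from pl import *
show();a=go([.557,-.116,.25],-.296,0,3)
E
```

```text
t 13.6167 p [ 0.5301 -0.0708  0.256 ] yaw -0.2727 z [-0.0389  0.0057 -0.9992] F [ 0.6  0.1 -0.1] w 0.0598 q [-0.26  0.22  1.52 -0.    1.44 -1.56]
[-12.8 -12.1   1.6] [-0.002 -0.013  0.008]
[-12.8 -12.    1.7] [-0.002 -0.013  0.008]
[-12.9 -11.9   1.9] [-0.002 -0.013  0.008]
```

Emit:
{"method": "apply_moves", "body": {"moves": [0.06,-0.012,-0.012,0,0,-0.015,0.008,0.06,-0.009,-0.01,0,0,-0.014,0.008,0.06,-0.006,-0.006,0,0,-0.01,0.006,0.06,-0.003,-0.003,0,0,0,0,0.06,0,0,0,0,0,0,0.06,0,0,0,0,0,0,0.06,0,0,0,0,0,0,0.06,0,0,0,0,0,0]}}

```text
clock: 14.28
position: [0.5513, -0.1137, 0.2427]
ee_rot: [-0.01, 0.15, 0.989, -0.0]
contact_force: [0.9, -0.1, 0.3]
width: 0.06
```

```bash
python3 snap.py scene:m2 side:m1; python3 - <<'E'
from pl import *
from h import *
a=go([.557,-.116,.153],-.296,0,5)
crop(load("m2"),270,180,100,100,7,"pics/c18.png")
crop(load("m1"),240,140,80,110,6,"pics/c19.png")
E
```

```text
t 14.2833 p [ 0.5513 -0.1137  0.2427] yaw -0.3009 z [-0.02    0.0026 -0.9998] F [ 0.9 -0.1  0.3] w 0.06 q [-0.32  0.26  1.5  -0.    1.4  -1.59]
t 14.3833 p [ 0.5514 -0.1138  0.2429] yaw -0.3008 z [-0.0194  0.0023 -0.9998] F [ 1.5 -0.1 -0.8] w 0.0604 q [-0.32  0.26  1.5  -0.    1.4  -1.59]
[-1.5 -0.  18. ] [-0.001 -0.004 -0.001]
[-1.5 -0.  18. ] [-0.001 -0.004 -0.001]
[-1.4 -0.1 18. ] [-0.001 -0.004 -0.001]
[-1.3 -0.1 18. ] [-0.001 -0.004 -0.001]
[-1.3 -0.1 18. ] [-0.001 -0.004 -0.001]
```

View pics/c18.png

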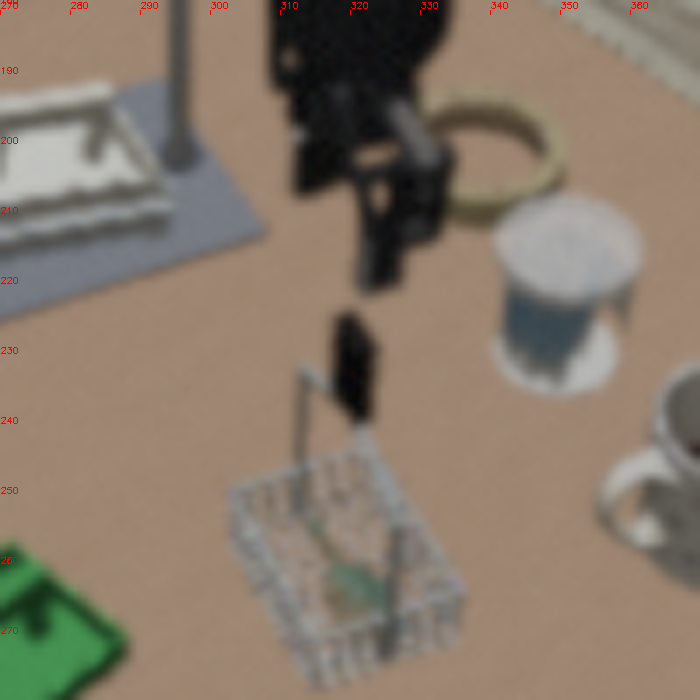

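View pics/c19.png

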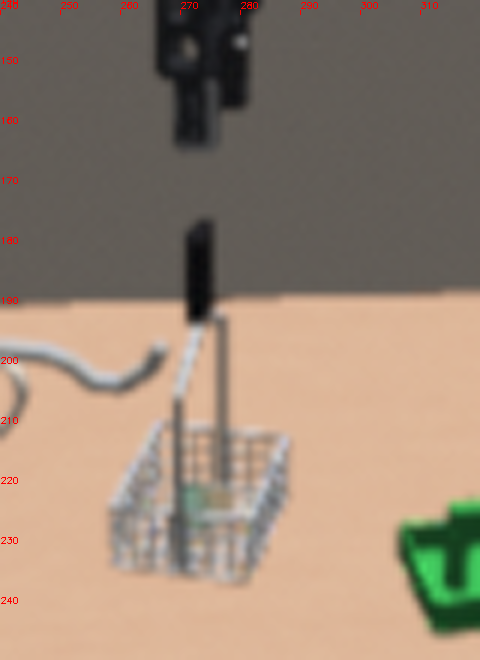

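```bash
python3 - <<'E'
from h import *
s=load("m2");d=load("m1")
print(tri([(s,320.7,226),(d,273.3,177.5)]), tri([(s,321,239.5),(d,273,193.5)]))
for z in (.19,.136): print(proj(s,[.557,-.116,z]),proj(d,[.557,-.116,z]))
E
```

```text
[ 0.55774903 -0.1160739   0.19016537] [ 0.55843187 -0.1210059   0.13034505]
(np.float64(319.97602702851054), np.float64(226.51121124382064)) (np.float64(272.96536438956883), np.float64(177.24566590001518))
(np.float64(319.31037125098993), np.float64(237.95591929566015)) (np.float64(273.0756728657376), np.float64(192.35794710713532))
```

Emit:
{"method": "apply_moves", "body": {"moves": [0.06,-0.003,0,0.005,0,-0.007,0,0.06,-0.002,0,0.012,0,-0.006,0,0.06,-0.001,0,0.015,0,-0.006,0,0.06,0,0,0.015,0,-0.002,0,0.06,0,0,0.01,0,0,0,0.06,0,0,0.005,0,0,0,0.06,0,0,0,0,0,0,0.06,0,0,0,0,0,0]}}

```text
clock: 15.05
position: [0.5586, -0.1132, 0.1804]
ee_rot: [0.005, 0.148, 0.989, -0.002]
contact_force: [0.6, 0.1, 0.2]
width: 0.0602
```

```bash
python3 - <<'E'
from pl import *
show();a=go([.557,-.116,.154],-.296,0,3)
E
```

```text
t 15.05 p [ 0.5586 -0.1132  0.1804] yaw -0.2965 z [ 0.01   -0.0063 -0.9999] F [0.6 0.1 0.2] w 0.0602 q [-0.32  0.3   1.61 -0.    1.23 -1.59]
[ 0.3 -1.   8.8] [-0.001  0.004 -0.   ]
[ 0.3 -1.   8.8] [-0.001  0.004 -0.   ]
[ 0.3 -1.   8.8] [-0.001  0.004 -0.   ]
```

Emit:
{"method": "apply_moves", "body": {"moves": [0.06,0,-0.002,0.006,-0.002,0.004,0,0.06,0,-0.001,0.007,-0.001,0.003,0,0.06,0,0,0.005,0,0.003,0,0.06,0,0,0.003,0,0,0,0.06,0,0,0.001,0,0,0,0.06,0,0,0,0,0,0,0.06,0,0,0,0,0,0,0.06,0,0,0,0,0,0]}}

```text
clock: 15.72
position: [0.5594, -0.1171, 0.1583]
ee_rot: [0.002, 0.148, 0.989, -0.0]
contact_force: [0.0, -0.4, -0.0]
width: 0.0601
```

```bash
python3 - <<'E'
from pl import *
show();a=go([.557,-.116,.154],-.296,0,3)
E
```

```text
t 15.7167 p [ 0.5594 -0.1171  0.1583] yaw -0.2966 z [ 0.0047 -0.0014 -1.    ] F [ 0.  -0.4 -0. ] w 0.0601 q [-0.33  0.32  1.63  0.    1.19 -1.6 ]
[0.9 0.1 1.4] [ 0.     0.002 -0.   ]
[0.9 0.1 1.4] [ 0.     0.002 -0.   ]
[0.9 0.1 1.4] [ 0.     0.002 -0.   ]
```

Emit:
{"method": "apply_moves", "body": {"moves": [0.06,0.002,0,0.003,0,0.004,0,0.06,0,0,0.001,0,0,0,0.0,0,0,0,0,0,0,0.0,0,0,0,0,0,0,0.0,0,0,0,0,0,0,0.0,0,0,0,0,0,0,0.0,0,0,0,0,0,0,0.0,0,0,0,0,0,0], "newtons": 80}}

```text
clock: 16.38
position: [0.5578, -0.1168, 0.1547]
ee_rot: [0.001, 0.148, 0.989, -0.0]
contact_force: [-0.5, -0.8, -0.3]
width: 0.0268
```

```bash
python3 - <<'E'
from pl import *
show()
E
```

```text
t 16.3833 p [ 0.5578 -0.1168  0.1547] yaw -0.2964 z [ 0.0022 -0.0012 -1.    ] F [-0.5 -0.8 -0.3] w 0.0268 q [-0.33  0.32  1.64 -0.    1.18 -1.6 ]
```

Emit:
{"method": "apply_moves", "body": {"moves": [0.0,0,0,-0.003,0,0,0,0.0,0,0,-0.006,0,0,0,0.0,0,0,-0.01,0,0,0,0.0,0,0,-0.014,0,0,0,0.0,0,0,-0.016,0,0,0,0.0,0,0,-0.016,0,0,0,0.0,0,0,-0.016,0,0,0,0.0,0,0,-0.014,0,0,0]}}

```text
clock: 17.05
position: [0.5534, -0.1149, 0.2512]
ee_rot: [-0.006, 0.148, 0.989, 0.001]
contact_force: [0.3, -0.4, -3.6]
width: 0.027
```

```bash
python3 - <<'E'
from pl import *
show();a=go([.54,-.08,.315],-.28,0,4);a=go([.515,.225,.315],-.264,0,12,a)
E
```

```text
t 17.05 p [ 0.5534 -0.1149  0.2512] yaw -0.2963 z [-0.0118  0.0042 -0.9999] F [ 0.3 -0.4 -3.6] w 0.027 q [-0.33  0.26  1.48  0.    1.41 -1.6 ]
[  6.    7.4 -15.9] [ 0.    -0.003 -0.004]
[  5.9   7.4 -15.9] [ 0.    -0.003 -0.004]
[  5.8   7.4 -15.9] [ 0.    -0.003 -0.004]
[  5.7   7.4 -15.9] [ 0.    -0.003 -0.004]
[ 9.  23.9  0. ] [ 0.     0.    -0.001]
[ 9.  23.9  0. ] [ 0.     0.    -0.001]
[ 9.  23.9  0. ] [ 0.     0.    -0.001]
[ 8.9 23.9  0. ] [ 0.     0.    -0.001]
[ 8.9 23.9  0. ] [ 0.     0.    -0.001]
[ 8.9 23.9  0. ] [ 0.     0.    -0.001]
[ 8.8 23.9  0. ] [ 0.     0.    -0.001]
[ 8.8 23.9  0. ] [ 0.     0.    -0.001]
[ 8.8 23.9  0. ] [ 0.     0.    -0.001]
[ 8.7 24.   0. ] [ 0.     0.    -0.001]
[ 8.7 24.   0. ] [ 0.     0.    -0.001]
[ 8.7 24.   0. ] [ 0.     0.    -0.001]
```

Emit:
{"method": "apply_moves", "body": {"moves": [0.0,0.001,0,-0.014,0,-0.002,0,0.0,0.003,0.004,-0.014,0,-0.003,0,0.0,0.005,0.008,-0.011,0,-0.003,-0.003,0.0,0.006,0.012,-0.007,0,-0.003,-0.003,0.0,0.008,0.016,-0.003,0,-0.001,-0.003,0.0,0.008,0.018,-0.002,0,0,-0.002,0.0,0.008,0.02,-0.001,0,0,-0.002,0.0,0.008,0.021,0,0,0,-0.001]}}

```text
clock: 17.72
position: [0.5361, -0.0033, 0.3136]
ee_rot: [0.005, 0.143, 0.99, -0.001]
contact_force: [0.3, -0.6, -3.0]
width: 0.0271
```

```bash
python3 - <<'E'
from pl import *
show();a=go([.515,.225,.315],-.264,0,10)
E
```

```text
t 17.7167 p [ 0.5361 -0.0033  0.3136] yaw -0.2869 z [ 0.0089 -0.0027 -1.    ] F [ 0.3 -0.6 -3. ] w 0.0271 q [-0.13  0.18  1.44 -0.    1.52 -1.42]
[ 8.5 21.3 -0.2] [-0.     0.001 -0.002]
[ 8.4 21.3 -0.2] [-0.     0.001 -0.002]
[ 8.4 21.3 -0.2] [-0.     0.001 -0.002]
[ 8.3 21.4 -0.2] [-0.     0.001 -0.002]
[ 8.3 21.4 -0.2] [-0.     0.001 -0.002]
[ 8.2 21.4 -0.2] [-0.     0.001 -0.002]
[ 8.2 21.4 -0.2] [-0.     0.001 -0.002]
[ 8.1 21.4 -0.2] [-0.     0.001 -0.002]
[ 8.1 21.4 -0.2] [-0.     0.001 -0.002]
[ 8.  21.5 -0.1] [-0.     0.001 -0.002]
```

Emit:
{"method": "apply_moves", "body": {"moves": [0.0,0.009,0.023,0,0,0.002,-0.003,0.0,0.009,0.024,0,0,0.002,-0.003,0.0,0.009,0.024,0,0,0.001,-0.003,0.0,0.009,0.024,0,0,0.001,-0.003,0.0,0.009,0.022,0,0,0.001,-0.003,0.0,0.008,0.018,0,0,0,-0.003,0.0,0.007,0.012,0,0,0,-0.003,0.0,0.004,0.007,0,0,0,0]}}

```text
clock: 18.38
position: [0.5061, 0.182, 0.3148]
ee_rot: [-0.002, 0.127, 0.992, 0.003]
contact_force: [0.4, 0.1, -2.3]
width: 0.0269
```

```bash
python3 - <<'E'
from pl import *
show();a=go([.515,.225,.315],-.264,0,5)
E
```

```text
t 18.3833 p [0.5061 0.182  0.3148] yaw -0.2557 z [-0.0038  0.0064 -1.    ] F [ 0.4  0.1 -2.3] w 0.0269 q [ 0.21  0.18  1.43  0.01  1.53 -1.1 ]
[0.4 8.8 0. ] [ 0.001 -0.001  0.002]
[ 0.5  8.8 -0. ] [ 0.001 -0.001  0.002]
[ 0.5  8.8 -0. ] [ 0.001 -0.001  0.002]
[ 0.5  8.8 -0. ] [ 0.001 -0.001  0.002]
[ 0.5  8.8 -0. ] [ 0.001 -0.001  0.002]
```

Emit:
{"method": "apply_moves", "body": {"moves": [0.0,0,0.01,0,0.002,-0.001,0.003,0.0,0,0.01,0,0.002,-0.001,0.003,0.0,0,0.009,0,0,0,0.003,0.0,0,0.005,0,0,0,0,0.0,0,0.003,0,0,0,0,0.0,0,0,0,0,0,0,0.0,0,0,0,0,0,0,0.0,0,0,0,0,0,0]}}

```text
clock: 19.05
position: [0.5155, 0.2222, 0.3145]
ee_rot: [-0.002, 0.132, 0.991, -0.0]
contact_force: [0.2, 0.6, -3.5]
width: 0.027
```

```bash
python3 snap.py scene:n2 side:n1; python3 - <<'E'
from pl import *
from h import *
a=go([.515,.225,.315],-.264,0,5)
crop(load("n2"),210,100,110,100,7,"pics/c20.png")
crop(load("n1"),205,130,150,140,5,"pics/c21.png")
E
```

```text
t 19.05 p [0.5155 0.2222 0.3145] yaw -0.2642 z [-4.e-03  3.e-04 -1.e+00] F [ 0.2  0.6 -3.5] w 0.027 q [ 0.28  0.22  1.38  0.    1.55 -1.02]
t 19.15 p [0.5154 0.2221 0.3146] yaw -0.2644 z [-4.1e-03  3.0e-04 -1.0e+00] F [-0.7  1.2 -2.8] w 0.0268 q [ 0.28  0.22  1.38  0.    1.55 -1.02]
[ 0.2  0.5 -0.1] [-0.    -0.001 -0.   ]
[ 0.2  0.5 -0.1] [-0.    -0.001 -0.   ]
[ 0.2  0.5 -0.1] [-0.    -0.001 -0.   ]
[ 0.2  0.5 -0.1] [-0.    -0.001 -0.   ]
[ 0.2  0.5 -0.1] [-0.    -0.001 -0.   ]
```

View pics/c20.png

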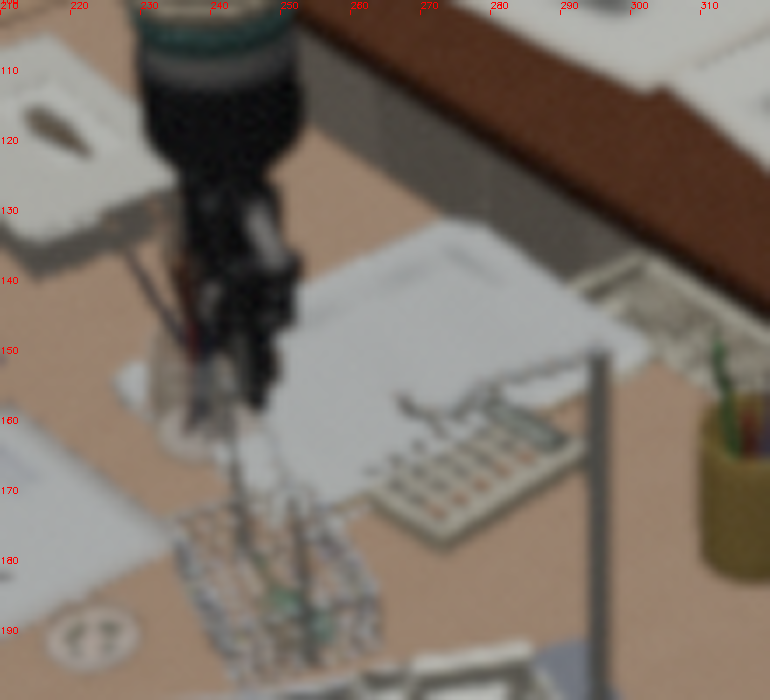

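View pics/c21.png

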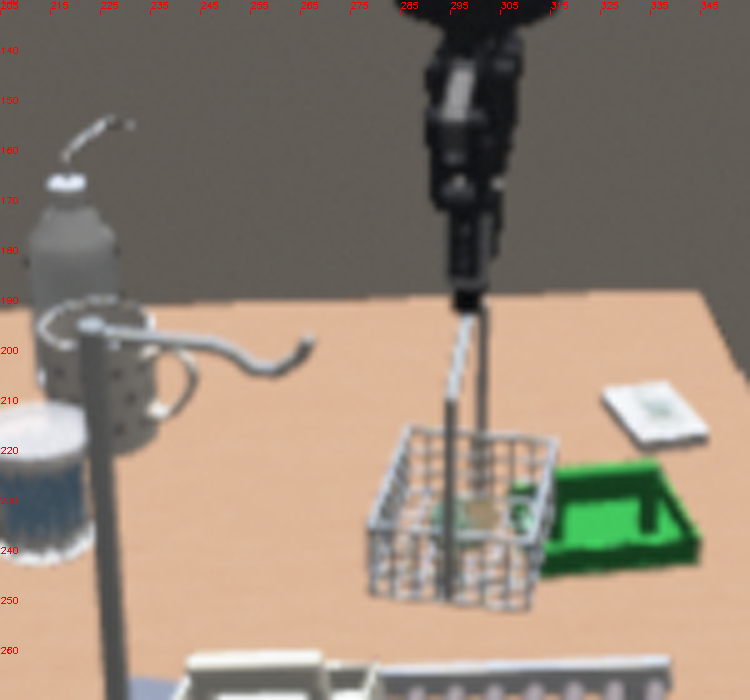

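```bash
python3 - <<'E'
from h import *
s=load("n2");d=load("n1")
p=(.6122,.2012,-.264);c,q=np.cos(p[2]),np.sin(p[2])
W=lambda x,y,z:[p[0]+c*x-q*y,p[1]+q*x+c*y,z]
for n,X in [("apex",[.5154,.2221,.295]),("seatbar",W(0,0,.255)),("tip",W(-.022,0,.272)),("post",W(.088,0,.272))]: print(n,np.round(proj(s,X),1),np.round(proj(d,X),1))
E
```

```text
apex [245.8 157.1] [298.3 190.9]
seatbar [272.2 158.5] [257.7 203.3]
tip [266.3 156.2] [266.4 197.8]
post [294.3 148.6] [223.  194.1]
```

```bash
python3 - <<'E'
from pl import *
a=go([.6122,.2012,.315],-.264,0,7)
E
```

```text
[-14.1   0.7  -0.1] [-0.    -0.001 -0.   ]
[-14.1   0.7  -0.1] [-0.    -0.001 -0.   ]
[-14.1   0.7  -0.1] [-0.    -0.001 -0.   ]
[-14.1   0.7  -0.1] [-0.    -0.001 -0.   ]
[-14.1   0.7  -0.1] [-0.    -0.001 -0.   ]
[-14.1   0.7  -0.1] [-0.    -0.001 -0.   ]
[-14.1   0.7  -0.1] [-0.    -0.001 -0.   ]
```

Emit:
{"method": "apply_moves", "body": {"moves": [0.0,-0.006,0.001,0,0,0,0,0.0,-0.01,0.001,0,0,-0.001,0,0.0,-0.012,0.001,0,0,-0.001,0,0.0,-0.01,0.001,0,0,-0.001,0,0.0,-0.006,0,0,0,0,0,0.0,-0.003,0,0,0,0,0,0.0,0,0,0,0,0,0,0.0,0,0,0,0,0,0]}}

```text
clock: 19.82
position: [0.569, 0.2105, 0.3139]
ee_rot: [0.0, 0.134, 0.991, -0.001]
contact_force: [-0.4, -1.0, -3.6]
width: 0.0268
```

```bash
python3 - <<'E'
from pl import *
show()
a=go([.6122,.2012,.315],-.264,0,4)
E
```

```text
t 19.8167 p [0.569  0.2105 0.3139] yaw -0.2678 z [ 2.0e-04 -1.4e-03 -1.0e+00] F [-0.4 -1.  -3.6] w 0.0268 q [ 0.24  0.29  1.28 -0.    1.57 -1.06]
[-11.    0.6  -0.3] [-0.     0.    -0.001]
[-11.    0.6  -0.3] [-0.     0.    -0.001]
[-11.    0.6  -0.3] [-0.     0.    -0.001]
[-11.    0.6  -0.3] [-0.     0.    -0.001]
```

Emit:
{"method": "apply_moves", "body": {"moves": [0.0,-0.006,0.001,0,0,0,-0.001,0.0,-0.01,0.001,0,0,0,-0.001,0.0,-0.01,0.001,0,0,0,0,0.0,-0.006,0,0,0,0,0,0.0,-0.004,0,0,0,0,0,0.0,-0.002,0,0,0,0,0,0.0,0,0,0,0,0,0,0.0,0,0,0,0,0,0]}}

```text
clock: 20.48
position: [0.6102, 0.2028, 0.3135]
ee_rot: [-0.0, 0.132, 0.991, -0.001]
contact_force: [-0.7, 0.3, -2.3]
width: 0.0269
```

```bash
python3 snap.py scene:o2 side:o1; python3 - <<'E'
from pl import *
from h import *
a=go([.6122,.2012,.315],-.264,0,4)
crop(load("o2"),230,100,90,100,7,"pics/c22.png")
crop(load("o1"),205,130,110,140,5,"pics/c23.png")
E
```

```text
t 20.4833 p [0.6102 0.2028 0.3135] yaw -0.2652 z [-7.0e-04 -1.5e-03 -1.0e+00] F [-0.7  0.3 -2.3] w 0.0269 q [ 0.21  0.35  1.19 -0.    1.6  -1.09]
t 20.5833 p [0.6099 0.2029 0.3135] yaw -0.265 z [-7.0e-04 -1.5e-03 -1.0e+00] F [-0.2 -0.7 -2.9] w 0.0268 q [ 0.21  0.35  1.19 -0.    1.6  -1.09]
[-0.7 -0.3 -0.4] [-0. -0. -0.]
[-0.7 -0.3 -0.4] [-0. -0. -0.]
[-0.7 -0.3 -0.4] [-0. -0. -0.]
[-0.7 -0.3 -0.4] [-0. -0. -0.]
```

View pics/c22.png

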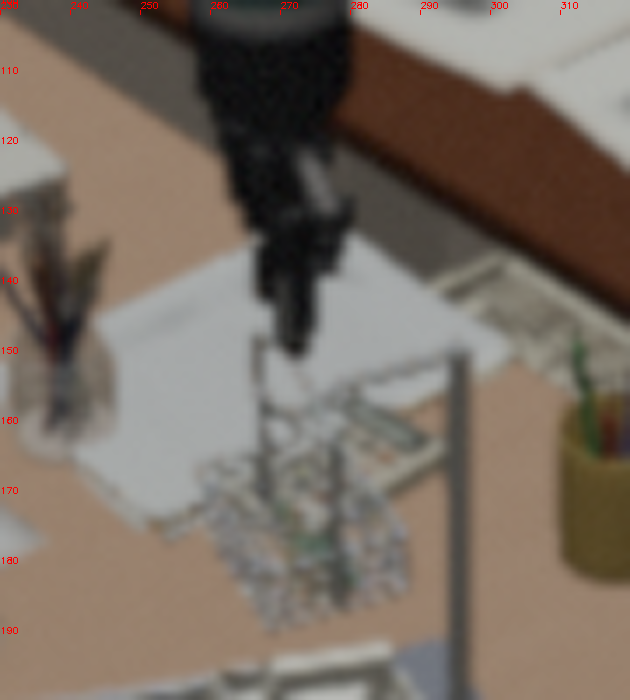

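View pics/c23.png

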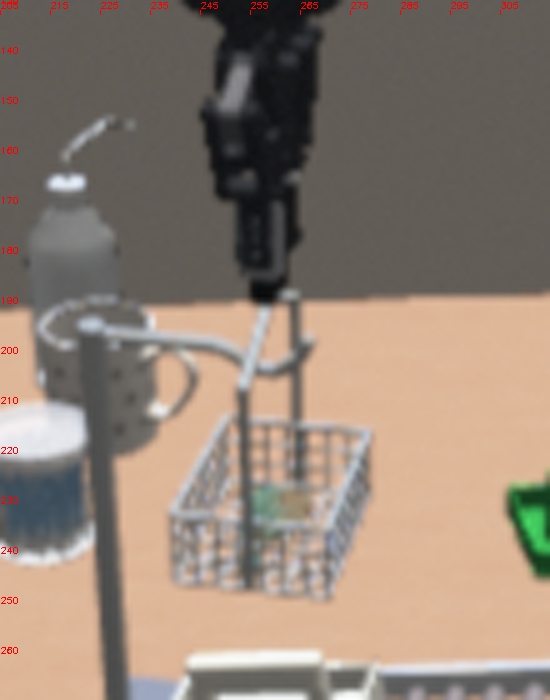

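Emit:
{"method": "apply_moves", "body": {"moves": [0.0,-0.001,0,0.003,0,0,0,0.0,-0.001,0,0.004,0,0,0,0.0,0,0,0.005,0,0,0,0.0,0,0,0.004,0,0,0,0.0,0,0,0.002,0,0,0,0.0,0,0,0.001,0,0,0,0.0,0,0,0,0,0,0,0.0,0,0,0,0,0,0]}}

```text
clock: 21.25
position: [0.6102, 0.2027, 0.2923]
ee_rot: [-0.001, 0.132, 0.991, -0.001]
contact_force: [1.1, 0.7, -2.8]
width: 0.027
```

```bash
python3 - <<'E'
from pl import *
show()
a=go([.6122,.2012,.282],-.264,0,4)
E
```

```text
t 21.25 p [0.6102 0.2027 0.2923] yaw -0.264 z [-0.0025 -0.0015 -1.    ] F [ 1.1  0.7 -2.8] w 0.027 q [ 0.21  0.36  1.24 -0.    1.55 -1.09]
[-0.6 -0.2  2.6] [-0.001 -0.     0.   ]
[-0.6 -0.2  2.6] [-0.001 -0.     0.   ]
[-0.6 -0.2  2.6] [-0.001 -0.     0.   ]
[-0.6 -0.2  2.6] [-0.001 -0.     0.   ]
```

Emit:
{"method": "apply_moves", "body": {"moves": [0.0,-0.001,-0.001,0.002,-0.001,-0.001,0,0.0,-0.001,0,0.002,0,-0.001,0,0.0,0,0,0.002,0,0,0,0.0,0,0,0.001,0,0,0,0.0,0,0,0,0,0,0,0.0,0,0,0,0,0,0,0.0,0,0,0,0,0,0,0.0,0,0,0,0,0,0]}}

```text
clock: 21.92
position: [0.6124, 0.201, 0.2851]
ee_rot: [0.001, 0.132, 0.991, -0.0]
contact_force: [-0.2, -0.7, -2.9]
width: 0.027
```

```bash
python3 snap.py side:p1; python3 - <<'E'
from h import *
crop(load("p1"),205,150,90,120,6,"pics/c24.png")
E
```

```text
t 21.9167 p [0.6124 0.201  0.2851] yaw -0.264 z [ 1.2e-03 -8.0e-04 -1.0e+00] F [-0.2 -0.7 -2.9] w 0.027 q [ 0.21  0.36  1.25 -0.    1.53 -1.1 ]
t 21.9667 p [0.6124 0.201  0.2851] yaw -0.264 z [ 1.2e-03 -8.0e-04 -1.0e+00] F [-0.3 -0.1 -3. ] w 0.0268 q [ 0.21  0.36  1.25 -0.    1.53 -1.1 ]
```

View pics/c24.png

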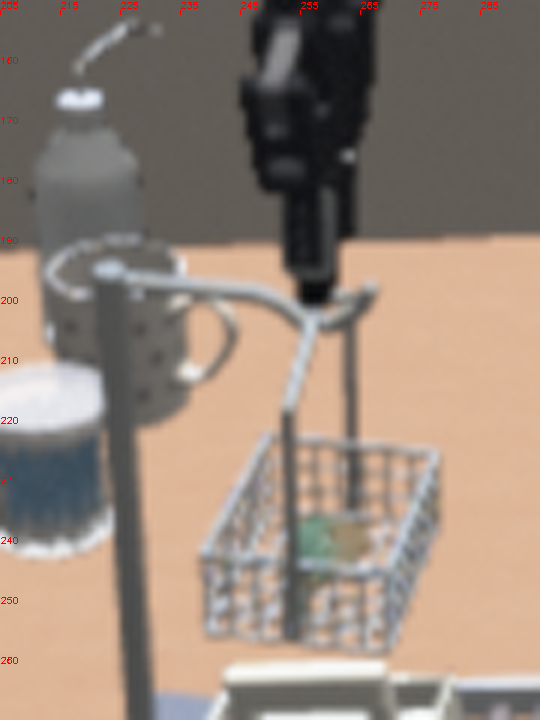

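Nearly seated: the wire apex at (257,203) is in the hook's U. I'll lower the last 3 mm while watching the force.

Emit:
{"method": "apply_moves", "body": {"moves": [0.0,0,0,0.001,0,0,0,0.0,0,0,0.001,0,0,0,0.0,0,0,0.001,0,0,0,0.0,0,0,0,0,0,0,0.0,0,0,0,0,0,0,0.0,0,0,0,0,0,0,0.0,0,0,0,0,0,0,0.0,0,0,0,0,0,0]}}

```text
clock: 22.63
position: [0.6126, 0.2011, 0.2826]
ee_rot: [0.001, 0.132, 0.991, -0.0]
contact_force: [-0.6, -0.8, -2.1]
width: 0.0272
```

```bash
python3 -c "
from pl import *
show()"
```

```text
t 22.6333 p [0.6126 0.2011 0.2826] yaw -0.2639 z [ 2.5e-03 -5.0e-04 -1.0e+00] F [-0.6 -0.8 -2.1] w 0.0272 q [ 0.21  0.36  1.25 -0.    1.52 -1.1 ]
```

Emit:
{"method": "apply_moves", "body": {"moves": [0.0,0,0,0.001,0,0.001,0,0.0,0,0,0.001,0,0.001,0,0.0,0,0,0.001,0,0,0,0.0,0,0,0,0,0,0,0.0,0,0,0,0,0,0,0.0,0,0,0,0,0,0,0.0,0,0,0,0,0,0,0.0,0,0,0,0,0,0]}}

```text
clock: 23.3
position: [0.6127, 0.2012, 0.2823]
ee_rot: [0.002, 0.132, 0.991, 0.001]
contact_force: [-1.6, -0.2, 0.3]
width: 0.0268
```

```bash
python3 -c "
from pl import *
show();show()"
```

```text
t 23.3 p [0.6127 0.2012 0.2823] yaw -0.2639 z [ 3.7e-03  7.0e-04 -1.0e+00] F [-1.6 -0.2  0.3] w 0.0268 q [ 0.21  0.36  1.26 -0.    1.52 -1.1 ]
t 23.3 p [0.6127 0.2012 0.2823] yaw -0.2639 z [ 3.7e-03  7.0e-04 -1.0e+00] F [-1.6 -0.2  0.3] w 0.0268 q [ 0.21  0.36  1.26 -0.    1.52 -1.1 ]
```

Load has transferred (Fz −2.9 → +0.3 N, and no further descent). I'll open gently.

Emit:
{"method": "apply_moves", "body": {"moves": [0.029,0,0,0,0,0,0,0.032,0,0,0,0,0,0,0.036,0,0,0,0,0,0,0.042,0,0,0,0,0,0,0.05,0,0,0,0,0,0,0.055,0,0,0,0,0,0,0.055,0,0,0,0,0,0,0.055,0,0,0,0,0,0]}}

```text
clock: 23.97
position: [0.6141, 0.2014, 0.2824]
ee_rot: [0.003, 0.132, 0.991, 0.001]
contact_force: [1.2, 0.0, 0.0]
width: 0.055
```

```bash
python3 snap.py side:q1 scene:q2; python3 - <<'E'
from h import *
crop(load("q1"),205,150,90,120,6,"pics/c25.png")
E
```

```text
t 23.9667 p [0.6141 0.2014 0.2824] yaw -0.2639 z [ 0.0067  0.0013 -1.    ] F [1.2 0.  0. ] w 0.055 q [ 0.21  0.36  1.25 -0.    1.52 -1.1 ]
t 24.0667 p [0.6141 0.2014 0.2824] yaw -0.2639 z [ 0.0066  0.0013 -1.    ] F [ 0.2 -0.4  0.3] w 0.0551 q [ 0.21  0.36  1.26 -0.    1.52 -1.1 ]
```

View pics/c25.png

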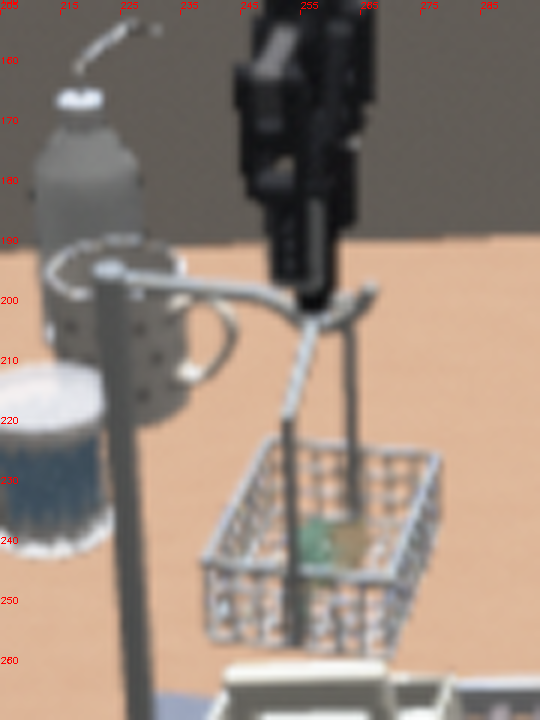

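Basket hangs on the hook, jaws open and clear of the grip. Now retract straight up, slowly.

Emit:
{"method": "apply_moves", "body": {"moves": [0.055,0,0,-0.002,0,0,0,0.055,0,0,-0.004,0,0,0,0.055,0,0,-0.006,0,0,0,0.055,0,0,-0.007,0,0,0,0.055,0,0,-0.008,0,0,0,0.055,0,0,-0.009,0,0,0,0.055,0,0,-0.009,0,0,0,0.055,0,0,-0.009,0,0,0]}}

```text
clock: 24.73
position: [0.6132, 0.2012, 0.3407]
ee_rot: [0.002, 0.132, 0.991, 0.001]
contact_force: [0.6, 0.1, -0.2]
width: 0.0545
```

Emit:
{"method": "apply_moves", "body": {"moves": [0.055,0,0,-0.012,0,0,0,0.055,0,0,-0.015,0,0,0,0.055,0,0,-0.015,0,0,0,0.055,0.008,0,-0.012,0,0,0,0.055,0.02,0,-0.005,0,0,0,0.055,0.03,0,0,0,0,0,0.055,0.03,0,0,0,0,0,0.055,0.02,0,0,0,0,0]}}

```text
clock: 25.4
position: [0.5115, 0.2289, 0.4094]
ee_rot: [0.008, 0.134, 0.991, 0.003]
contact_force: [0.6, 0.2, 0.1]
width: 0.0553
```

Emit:
{"method": "apply_moves", "body": {"moves": [0.055,0.03,0,0,0,0,0,0.055,0.03,0,0,0,0,0,0.055,0.02,0,0,0,0,0,0.055,0.008,0,0,0,0,0,0.055,0,0,0,0,0,0,0.055,0,0,0,0,0,0,0.055,0,0,0,0,0,0,0.055,0,0,0,0,0,0]}}

```text
clock: 26.07
position: [0.4215, 0.2535, 0.4157]
ee_rot: [0.013, 0.133, 0.991, 0.005]
contact_force: [0.7, 0.0, 0.3]
width: 0.0551
```

```bash
python3 snap.py side:r1 scene:r2 wrist:r0; python3 - <<'E'
from h import *
crop(load("r1"),200,150,110,140,5,"pics/c26.png")
crop(load("r2"),210,100,110,130,6,"pics/c27.png")
E
```

```text
t 26.0667 p [0.4215 0.2535 0.4157] yaw -0.2676 z [ 0.0275  0.0071 -0.9996] F [0.7 0.  0.3] w 0.0551 q [ 0.4   0.08  1.31 -0.    1.72 -0.9 ]
t 26.2167 p [0.4213 0.2535 0.4152] yaw -0.2678 z [ 0.0264  0.0068 -0.9996] F [ 0.1 -0.4 -0.2] w 0.055 q [ 0.4   0.08  1.31 -0.    1.72 -0.9 ]
```

View pics/c26.png

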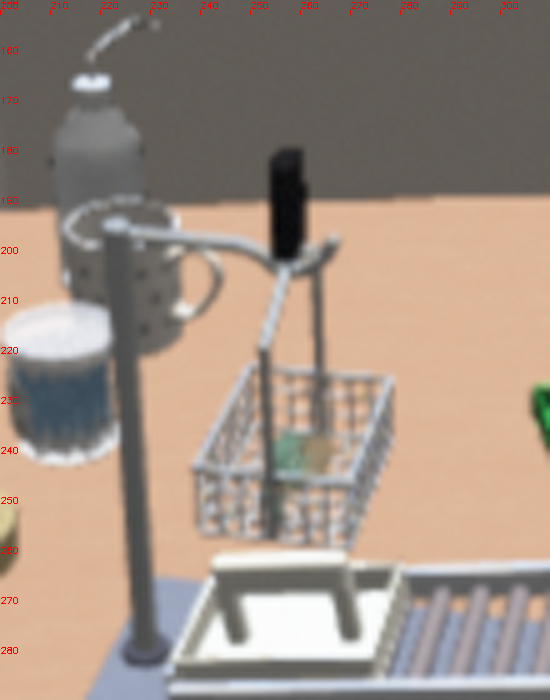

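View pics/c27.png

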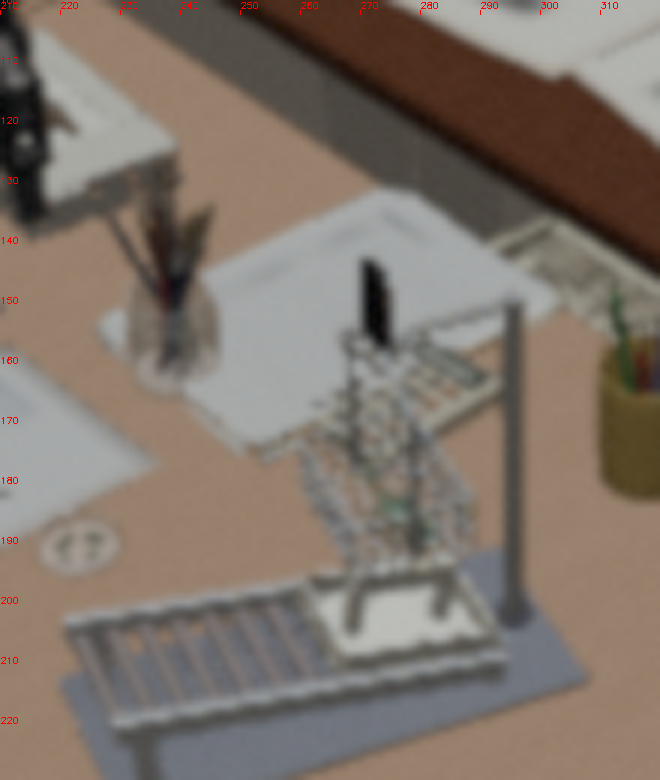

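View pics/r0.png

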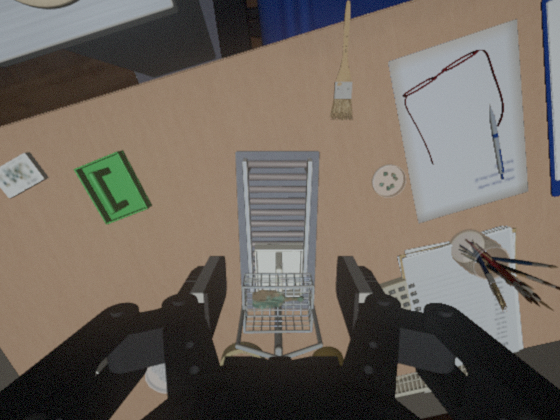

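Emit:
{"method": "apply_moves", "body": {"moves": [0.055,0,0,0,0,0,0,0.055,0,0,0,0,0,0,0.055,0,0,0,0,0,0,0.055,0,0,0,0,0,0,0.055,0,0,0,0,0,0,0.055,0,0,0,0,0,0,0.055,0,0,0,0,0,0,0.055,0,0,0,0,0,0]}}

```text
clock: 26.88
position: [0.4231, 0.2529, 0.4135]
ee_rot: [0.011, 0.134, 0.991, 0.004]
contact_force: [-0.2, -0.1, -0.3]
width: 0.0553
```

```bash
python3 snap.py side:s1 side:s3 scene:s2; python3 - <<'E'
from h import *
a=[load(n)["image"][150:300,200:310].astype(float) for n in ("r1","s1","s3")]
for i,j in ((0,1),(1,2)): print(np.abs(a[i]-a[j]).mean(),np.abs(a[i]-a[j]).max())
crop(load("s1"),200,150,110,140,5,"pics/c28.png")
d=load("s1");p=(.6124,.2012,-.264);c,q=np.cos(p[2]),np.sin(p[2])
W=lambda x,y,z:[p[0]+c*x-q*y,p[1]+q*x+c*y,z]
for n,X in [("griptop",W(0,0,.317)),("gripbot",W(0,0,.263)),("rim++",W(.04,.052,.169)),("rim-+",W(-.04,.052,.169)),("rim--",W(-.04,-.052,.169)),("rim+-",W(.04,-.052,.169)),("legbottom",W(0,.052,.127))]: print(n,np.round(proj(d,X),1))
E
```

```text
t 26.8833 p [0.4231 0.2529 0.4135] yaw -0.2699 z [ 0.0236  0.0053 -0.9997] F [-0.2 -0.1 -0.3] w 0.0553 q [ 0.4   0.09  1.31 -0.    1.72 -0.9 ]
t 27.0333 p [0.4231 0.2529 0.4136] yaw -0.2699 z [ 0.0237  0.0053 -0.9997] F [-0.3 -0.   0.9] w 0.0553 q [ 0.4   0.09  1.31 -0.    1.72 -0.9 ]
0.6226060606060606 24.0
0.6502828282828282 24.0
griptop [257.  180.1]
gripbot [257.6 200.4]
rim++ [237.6 242.6]
rim-+ [269.4 246. ]
rim-- [277.8 225.1]
rim+- [248.5 222.3]
legbottom [253.9 258.6]
```

View pics/c28.png

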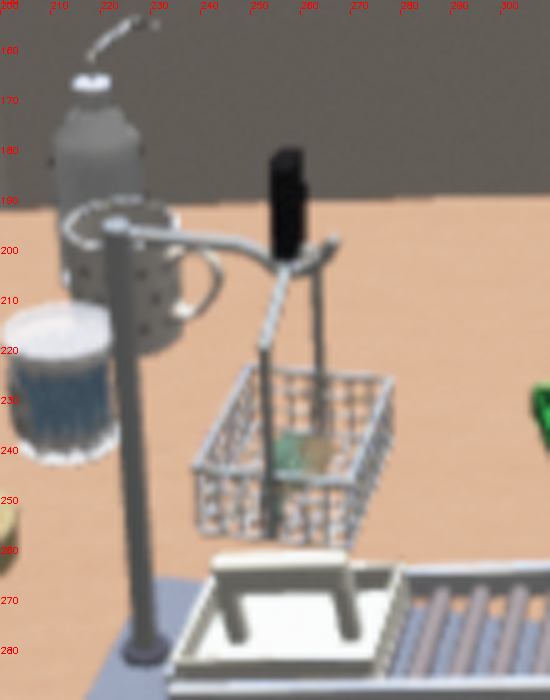

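```bash
python3 -c "
from rig import workorder
print(workorder.sign_off())"
```

```text
the job is handed in; nothing more can be done
None
```

The job is handed in at 27 s on the clock: the tray is against the stop and the basket hangs in the hook with the find inside.

- **Tray:** I picked up the white tray by its bar and set it on the upper end of the lane, tilted to the slope. I let it go, and it ran down to the stop. In the last wrist and side views it rests there and looks square.
- **Basket:** I then lifted the basket by its black grip, carried it level over the hook tip and lowered it onto the seat. The force on the arm fell from about -2.9 N to about 0 when the hook took the weight. I opened the jaws and backed the arm clear.
- **Last checks:** Side pictures taken 0.8 s apart showed no movement beyond image noise. The basket's rim corners lay within about 1.5 pixels of where a level basket should be. I saw nothing standing round about shifted, and I saw no contact force above about 4 N in any reading.
- **Disagreements:**
  - The scene camera read about 2 to 3 mm off the wrist camera. Its first estimate for the basket differed by about 7 mm and 0.07 rad. I used the wrist values, and a later check from the scene and side cameras agreed with them.
  - One early wrist picture showed the tray about 6 mm short of the stop. It was still rolling, and the next picture showed it against the stop.

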